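# Unload the clamped vial shaker

## Robot

A 6-joint arm with a two-finger parallel gripper is mounted at the origin on a cart in front of the work surface, level with it; the furniture and walls round the work are solid. World frame = base frame: x ahead of the robot, y to its left, z up, the work surface at z = 0. Lengths are in mm, angles in rad, forces in N, time in s.
With the tool pointing down it reaches from about 275 to 750 mm from the base axis. Payload 10.2 kg.
Tool frame: the origin (TCP) lies at the very end of the fingers, on their centre line; the grasp point (between the pads) lies 19 mm behind it; z points along the fingers, y is the line along which they close (so a half turn about z gives the same grasp; the last joint's range is limited). The gripper opens to 85 mm and grips with 20 to 120 N. Pads are 22 mm wide; open, the fingers measure 114 mm over their backs; the gripper's body (76 mm by 85 mm) begins 54 mm behind the grasp point. The pads swing forward as they close: fully open they stand 13 mm farther back than shut.
Start: joints at [0.972, 0.313, 1.498, -0, 1.331, -0.223], TCP at [192.697, 488.364, 231.294] pointing down, gripper open.
Joint ranges: [-2.94, 2.94], [-0.97, 2.17], [0.19, 2.56], [-1.23, 4.37], [0.02, 3.11], [-2.88, 2.88]. Speed limits (rad/s): [2.39, 2.39, 3.01, 3.14, 3.14, 3.14].

## Interface

Orientations are given as a unit quaternion [w, x, y, z].
In Python, from rig import telemetry, optics, ctrl gives the robot as it stands.
- The arm moves only by the tool servo_tool, never from a script. Its argument "deltas" is a list of rows, each a list of 3 entries, a list of its own where there are three numbers: the shift along the tool's x, y, z in units of 20 cm (1.0 is 20 cm), then the turn, a rotation vector about the tool's x, y, z in units of 90 degrees (1.0 is 90 degrees), then the opening, from 0 (shut) to 1 (fully open). A call has 1 to 8 rows; each row shifts and turns the commanded pose from where the row before left it, along the tool's axes as they then stand; what a row does not reach is not made up. A row lasts 1/10 s, in which the tool goes at most 50 mm and 8.59 degrees, less where a joint would pass 70% of its speed; a pose out of reach is approached as far as the arm can. A call with a number of a shift or a turn outside -1 to 1 is refused whole. A call with a gripper value outside its range is refused whole. The fingers move at their own pace and stop on an object; "squeeze" is the grip in N (left out, the last holds). Time passes only in rows, so rows that do not move let the fingers close. It gives the time, the measured TCP pose, the force, the opening and the grip force at its end, in the units of the state.
- telemetry.sense(): the state, without advancing time (a new reading comes with each control period).
- optics.capture(name): name is "side" or "top" or "wrist"; returns the picture (384x512x3 uint8, blue, green, red); there is no depth.
- optics.camera_model(name): a dict with "vfov" (degrees; the focal length in pixels is half the picture's height over the tangent of half this angle, whatever the lens; pixels are square), "cx", "cy" (the principal point, pixels), "dist" ([k1, k2, p1, p2, k3] as OpenCV has them; the pictures are not rectified), "R" (3x3) and "t" (3): a world point X has camera coordinates R X + t; the wrist camera has in their place "mount" (4x4, takes a point from camera to tool coordinates, whose origin is the TCP and whose axes are the flange's). Camera axes: x right, y down, z forward; pixel columns grow to the right and rows downward; lengths in mm; the calibration is good to about 2 mm. A picture is of the moment at which its call begins: read the wrist's pose just before it. camera_model takes no time and is no camera call.
- ctrl.finish_job(): hands the job in; it is judged then, once.
The state is a dict: "time_s": time; "joints": joint angles; "dq": joint speeds; "tau": joint torques, N m; "eef_pos": TCP position; "ee_rot": TCP orientation; "force": force on the tool from outside, world axes, zero at the start; "wrist_torque": the same for the moment, N m; "grip_width": opening from 0.0 (shut) to 1.0 (fully open); "grip_force": force on a finger pad.
Only numpy, scipy, OpenCV 4.12 (cv2) and the standard library are available. Lean on these libraries where they do the work, as an engineer would, in place of code of your own. Each camera call takes 0.05 s, during which the arm holds its last target. There are 200 camera calls.

## Task

Unload the bench shaker: throw back the pawl that holds the toothed clamp wheel, unscrew the wheel as far as it goes (nobody noted whether this clamp has a right-hand or a left-hand thread, so feel which way it gives) and swing the clamp arm well aside. Lift off the hold-down plate and set it down clear of the machine, then stand every vial from the block upright in the holes of the white rack. When all are out, put the plate back on its post, level, and swing the arm fully back over it; do not lay any vial down and leave the other things on the bench where they are.

Things in the scene. Friction and masses are not known exactly. Their poses are not given: they have to be found in the camera images.
- shaker: fixed bench shaker, casing 262 (x, from -86 to 176) x 182 x 49 mm, with an aluminium vial block 130 x 130 mm, top 93 mm up. Origin on the bench under the block's centre; +x to its back, +y left, z up. Four vial holes 29 mm wide at x +-34, y +-34, floors 63 mm up. Pillar at x 145, y 0 carries the clamp arm, which runs forward over the block to x -76 when closed: beam 32 mm wide, 186 to 206 mm up.
- pawl_tab (a point): grip point on the pawl's finger tab, 10 mm below its end. Engaged, the tab stands upright on top of the arm, 10 mm wide across the arm, 6 mm thick along it. The pivot is level, across the arm, 32 mm straight below this point, 78 mm from the wheel's axis towards the pillar. Bracket cheeks beside the pivot (23 mm over both) reach 9 mm above it.
- pawl (a joint): pawl angle (rad): 0 = engaged, nose between two teeth of the clamp wheel, which then turns neither way. Grows as the tab is pushed back towards the pillar and the nose rises; past about 0.6 it falls over by itself and rests thrown back at 1.6. Almost no resistance.
- wheel_bar (a point): on the clamp wheel's axis, in the grip bar on top: bar 14 mm thick, 56 mm long, from 14 mm below this point (where a toothed disc 74 mm across begins) to 12 mm above it. Own x axis along the bar. At wheel angle 0 the bar lies along the arm (both along the shaker's x when closed). The wheel itself does not rise.
- clamp_wheel (a joint): clamp wheel angle (rad), counter-clockwise from above positive, 0 = clamped. In some starts the screw is right-handed, in others left-handed; nothing shows which. With the pawl out, from 0 it gives one way only, to +2.4 or to -2.4, against about 0.1 N m; the other way (or with the pawl in) it stops solidly within 0.1 rad. Its foot rises with it, 10 mm at 2.4 rad.
- foot_tip (a point): underside of the rubber foot of the clamp screw, 17 mm thick. Clamped, it sits 5 mm deep in the recess of the hold-down plate's hub, so the arm cannot swing; fully loosened it is 5 mm above the hub.
- swing_knob (a point): on the axis of the upright round black knob at the arm's free end, 16 mm thick, from 22 mm below this point (top of the arm) to 18 mm above it. 205 mm from the pillar's axis, 60 mm from the wheel's axis.
- swing_arm (a joint): clamp arm angle about the pillar (rad): 0 = closed over the block; grows counter-clockwise from above, the free end swinging to the shaker's -y side; stop at 1.9. Friction of 0.25 N m keeps it where it is left.
- hold_down_plate: loose hold-down plate, about 0.22 kg: aluminium disc 120 mm across, with a round hub on top as handle, 36 mm thick, 30 mm tall (recess in its top 24 mm wide), and a collar below, 38 mm inside, 46 outside, 8 mm high, that goes over the block's post. Origin at the collar's lower edge, on the axis, z up: disc from 8 to 16 mm, hub top at 46. On the post the origin is 122 mm above the bench.
- block_post (a point): centre of the top of the upright post in the middle of the vial block: 32 mm thick, 130 mm above the bench, rim chamfered 3 mm. The underside of the plate's disc rests on it, 3 mm above the vial caps.
- vial_rack: loose white plastic rack, 108 (x) x 158 (y) x 40 mm, 0.5 kg, origin at the centre of its underside, empty at the start. Six vial holes 29 mm wide, 32 mm deep (floors 8 mm above the origin) at x +-25 and y -50, 0, +50 mm.
- vial_1: brown sample vial with a white screw cap fixed on it: 24 mm thick, 64 mm tall, cap from 50 to 64 mm, 0.035 kg; origin at the centre of its foot, z up. Two to four of the four vials are present, each standing in a hole of the shaker's vial block.
- vial_2: brown sample vial with a white screw cap fixed on it: 24 mm thick, 64 mm tall, cap from 50 to 64 mm, 0.035 kg; origin at the centre of its foot, z up. Two to four of the four vials are present, each standing in a hole of the shaker's vial block.
- vial_3: brown sample vial with a white screw cap fixed on it: 24 mm thick, 64 mm tall, cap from 50 to 64 mm, 0.035 kg; origin at the centre of its foot, z up. Two to four of the four vials are present, each standing in a hole of the shaker's vial block.
- vial_4: brown sample vial with a white screw cap fixed on it: 24 mm thick, 64 mm tall, cap from 50 to 64 mm, 0.035 kg; origin at the centre of its foot, z up. Two to four of the four vials are present, each standing in a hole of the shaker's vial block.
- amber_bottle: bystander, not to be disturbed: amber glass bottle with white cap, 43 mm across, 94 mm tall; origin under its centre.
- sample_cup: bystander, not to be disturbed: clear plastic cup, 66 mm across, 72 mm tall; origin under its centre.
- dropper_bottle: bystander, not to be disturbed: small white dropper bottle, 28 mm across, 70 mm tall; origin under its centre.

How it is judged (in metres and radians):
On the way, in this order (a step that is already met when the one before it is completed fails the run):
1. the pawl is thrown back off the toothed wheel (value of joint pawl above 1.2 rad), for 0.2 s.
2. the clamp wheel is loosened (at least 2 rad the way it gives) ((value of joint clamp_wheel above 2 rad or value of joint clamp_wheel below -2 rad)), for 0.2 s.
3. the clamp arm is swung aside (at least 1.2 rad) (value of joint swing_arm above 1.2 rad), for 0.2 s.
4. the hold-down plate is lifted off and away from the vial block (horizontal distance between hold_down_plate and block_post above 0.1 m), for 0.2 s.
5. every vial stands upright in a hole of the rack (x of vial_1 in the frame of vial_rack between -0.054 and 0.054 m and y of vial_1 in the frame of vial_rack between -0.079 and 0.079 m and z of each of vial_1, vial_2, vial_3, vial_4 in the frame of vial_rack below 0.016 m and angle between each of vial_1, vial_2, vial_3, vial_4's own z axis and vertical below 0.3 rad and x of vial_2 in the frame of vial_rack between -0.054 and 0.054 m and y of vial_2 in the frame of vial_rack between -0.079 and 0.079 m and x of vial_3 in the frame of vial_rack between -0.054 and 0.054 m and y of vial_3 in the frame of vial_rack between -0.079 and 0.079 m and x of vial_4 in the frame of vial_rack between -0.054 and 0.054 m and y of vial_4 in the frame of vial_rack between -0.079 and 0.079 m), for 0.2 s.
At the end, for the whole second after the job is handed in: Every vial present stands in a hole of the rack (foot down in the hole, tilted less than 0.3 rad), the hold-down plate lies level on the block's post (within 8 mm of its axis, collar down over the post), and the clamp arm is closed over it again (within 0.12 rad); everything released and at rest (all of step 5 and horizontal distance between hold_down_plate and block_post below 0.008 m and z of hold_down_plate in the frame of shaker between 0.116 and 0.128 m and angle between hold_down_plate's own z axis and vertical below 0.1 rad and value of joint swing_arm below 0.12 rad and linear speed of hold_down_plate below 0.02 m/s); the robot touches nothing.
It fails at once if a vial is knocked over or laid down (tilted more than 60 degrees) (angle between any of vial_1, vial_2, vial_3, vial_4's own z axis and vertical above 1.05 rad).
It fails at once if a bystander is moved more than 3 cm (distance of any of amber_bottle, sample_cup, dropper_bottle from where it was at the start of the episode above 0.03 m).
Of vial_1, vial_2, vial_3, vial_4 only 2 to 4 are there at a start; the rules pass over those that are not, and their reading is None.
At some moment in a run one of vial_rack, hold_down_plate may be knocked a few centimetres aside while the robot is not near it.
It also fails if it takes over 210 s, if anything falls off the work surface, if the arm or the gripper's body presses on something with over 40 N, if the wrist force passes 120 N, or if a joint passes its speed limit or range.

## Working session

There is one attempt and no reset: what is moved stays moved. The work goes in short steps, Python scripts to look and compute and a tool call to move; the robot and the scene stay as the last step left them, time stands still between calls to the robot, and variables do not carry over. Pictures are saved under pics/ and viewed, at most 15 in all, crops included, and the job is handed in when it is done.

Besides the shell and the picture viewer there is one more tool, called after "Emit:" as name([rows], argument=value, ...), one row to a line, values as JSON. servo_tool: Moves the arm, as the interface text tells. Its arguments: {"type":"object","properties":{"deltas":{"type":"array"},"squeeze":{"type":"number"}},"required":["deltas"]}

```bash
mkdir -p pics; ls; python3 - <<'E'
from rig import telemetry, optics, ctrl
import cv2,numpy as np
np.set_printoptions(precision=3,suppress=True)
print(telemetry.sense())
for n in("side","top","wrist"):
    m=optics.camera_model(n); print(n,m)
a=[optics.capture(n) for n in("side","top")]
for n,i in zip(("side","top"),a): cv2.imwrite(f"pics/{n}0.png",cv2.resize(i,(800,600)))
E
```

```text
pics
{'time_s': 0.0, 'joints': array([ 0.972,  0.313,  1.498,  0.   ,  1.331, -0.223]), 'dq': array([-0.002, -0.   , -0.001, -0.   , -0.001, -0.002]), 'tau': array([ -0.001, -41.227, -25.974,  -0.   ,   0.004,  -0.   ]), 'eef_pos': array([192.539, 488.139, 230.725]), 'ee_rot': array([-0.   ,  0.187,  0.982, -0.001]), 'force': array([-0.286, -0.477, -0.992]), 'wrist_torque': array([ 0.006, -0.01 ,  0.061]), 'grip_force': 0.0, 'grip_width': 0.9984373140847557}
side {'vfov': 46.04399489817303, 'cx': 253.8152730196969, 'cy': 184.66927136597758, 'dist': array([-0.054,  0.   ,  0.   ,  0.   ,  0.   ]), 'R': array([[ 0.997, -0.082,  0.   ],
       [-0.05 , -0.612, -0.789],
       [ 0.065,  0.787, -0.614]]), 't': array([-521.935,  129.998, 1287.389])}
top {'vfov': 55.67294023827999, 'cx': 257.73373217457623, 'cy': 189.10494411322225, 'dist': array([0.03, 0.  , 0.  , 0.  , 0.  ]), 'R': array([[ 0.002, -1.   ,  0.018],
       [-0.986, -0.005, -0.169],
       [ 0.169, -0.018, -0.985]]), 't': array([ -71.859,  555.349, 1136.853])}
wrist {'vfov': 65.48204397423105, 'cx': 254.78120564615546, 'cy': 197.87886399946925, 'dist': array([-0.024,  0.   ,  0.   ,  0.   ,  0.   ]), 'mount': array([[   0.   ,   -0.957,   -0.289,   72.255],
       [   1.   ,    0.   ,    0.   ,   -1.632],
       [  -0.   ,   -0.289,    0.957, -142.153],
       [   0.   ,    0.   ,    0.   ,    1.   ]])}
```

View pics/side0.png

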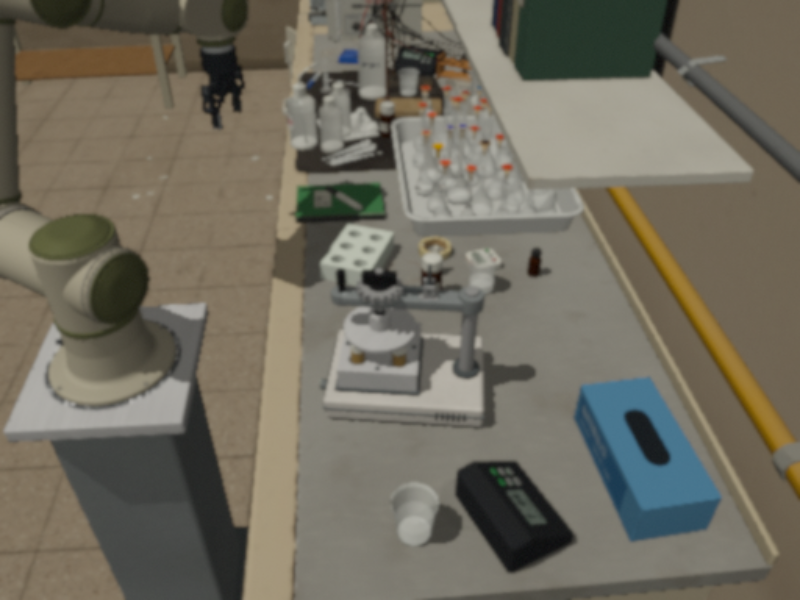

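View pics/top0.png

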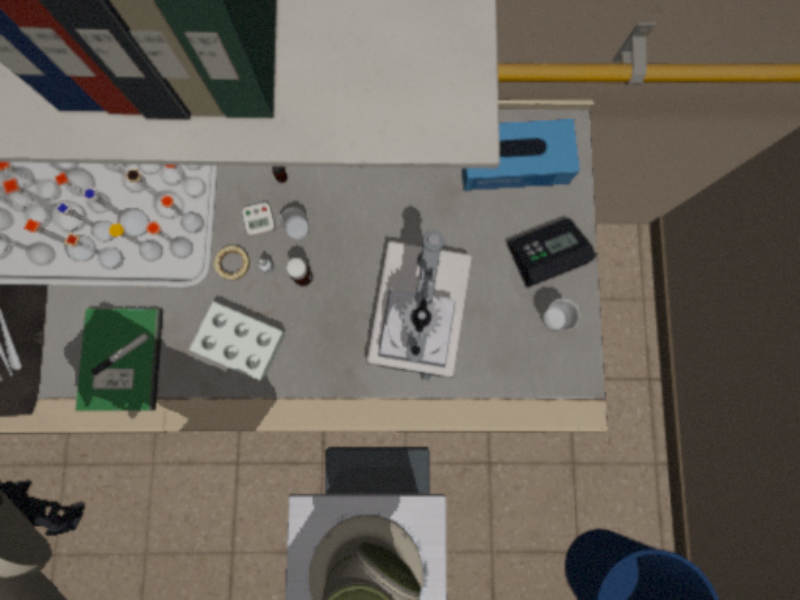

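Side view: the shaker sits mid-bench, with the black knob at about (342,280), wheel at (380,285), pillar top at (470,298) and rack at (358,250). Top view: knob (414,350), wheel (421,316), pillar (433,240), rack (237,340). The amber bottle is at (299,268), and the cup is probably at (560,313) or (294,222).

```bash
cat > h.py <<'E'
from rig import telemetry, optics, ctrl
import cv2,numpy as np
from scipy.spatial.transform import Rotation as Ro
np.set_printoptions(precision=2,suppress=True)
def rot(s): return Ro.from_quat(np.roll(s["ee_rot"],-1))
def cam(n,s=None):
    m=optics.camera_model(n); f=192/np.tan(np.radians(m["vfov"]/2))
    K=np.array([[f,0,m["cx"]],[0,f,m["cy"]],[0,0,1]])
    if n=="wrist":
        T=np.eye(4);T[:3,:3]=rot(s).as_matrix();T[:3,3]=s["eef_pos"];T=np.linalg.inv(T@m["mount"]);R,t=T[:3,:3],T[:3,3]
    else: R,t=np.array(m["R"]),np.array(m["t"])
    return K,np.array(m["dist"]),R,t
def ray(c,uv):
    K,d,R,t=c; p=cv2.undistortPoints(np.array([[uv]],float),K,d)[0,0]
    v=R.T@np.r_[p,1]; return -R.T@t, v/np.linalg.norm(v)
def onz(c,uv,z):
    o,v=ray(c,uv); return o+v*(z-o[2])/v[2]
def tri(*cu):
    A=np.zeros((3,3));b=np.zeros(3);L=[ray(c,u) for c,u in cu]
    for o,v in L: P=np.eye(3)-np.outer(v,v);A+=P;b+=P@o
    x=np.linalg.solve(A,b); return x,[np.linalg.norm((np.eye(3)-np.outer(v,v))@(x-o)) for o,v in L]
def proj(c,X):
    K,d,R,t=c; return cv2.projectPoints(np.array([X],float),cv2.Rodrigues(R)[0],t,K,d)[0][0,0]
def snap(n,name=None,crop=None,scale=None):
    s=telemetry.sense(); im=optics.capture(n)
    if name:
        o=im
        if crop: x0,y0,x1,y1=crop;o=im[y0:y1,x0:x1]
        k=scale or min(800/o.shape[1],600/o.shape[0]); cv2.imwrite(f"pics/{name}.png",cv2.resize(o,None,fx=k,fy=k,interpolation=cv2.INTER_CUBIC))
    return im,cam(n,s),s
def rows(s,dest,Rdest=None):
    """remaining move in tool axes, units"""
    r=rot(s); d=r.inv().apply(np.array(dest,float)-s["eef_pos"])/200
    w=(r.inv()*Rdest).as_rotvec()/(np.pi/2) if Rdest is not None else np.zeros(3)
    print("shift",d,"turn",w,"min rows",np.linalg.norm(d)*4,np.linalg.norm(w)*90/8.59)
def down(yaw): # tool z down, finger (y) axis at world yaw (rad)
    y=np.array([np.cos(yaw),np.sin(yaw),0]);z=np.array([0,0,-1.]);return Ro.from_matrix(np.c_[np.cross(y,z),y,z])
E
python3 - <<'E'
from h import *
S=cam("side");T=cam("top");k=.64
for n,a,b in[("knob",(342,271),(414,349)),("wheel",(379,274),(421,316)),("pillar",(472,293),(433,239))]:
    print(n,*tri((S,np.array(a)*k),(T,np.array(b)*k)))
for n,b,z in[("rack",(237,340),40),("amber",(298,268),94),("cupA",(560,313),72),("cupB",(295,220),72),("dropper",(265,262),70)]: print(n,onz(T,np.array(b)*k,z))
s=telemetry.sense(); print(rot(s).as_matrix())
E
```

```text
knob [430.41 -86.05 238.63] [np.float64(0.6762413211386566), np.float64(0.6762413211387596)]
wheel [487.55 -98.32 238.41] [np.float64(0.6034111032325766), np.float64(0.6034111032325884)]
pillar [ 632.26 -122.18  210.59] [np.float64(0.3937632734775869), np.float64(0.3937632734776357)]
rack [462.41 270.33  40.  ]
amber [602.69 141.54  94.  ]
cupA [ 516.84 -390.1    72.  ]
cupB [709.55 154.73  72.  ]
dropper [620.14 213.41  70.  ]
[[-0.93  0.37 -0.  ]
 [ 0.37  0.93 -0.  ]
 [ 0.   -0.   -1.  ]]
```

```bash
python3 - <<'E'
from h import *
s=telemetry.sense(); rows(s,(440,265,330)); 
s2=dict(s); s2["eef_pos"]=np.array([440,265,330.]); rows(s2,(515,-103,330),down(np.radians(80)))
E
```

```text
shift [-1.56 -0.58 -0.5 ] turn [0. 0. 0.] min rows 6.952966196294256 0.0
shift [-1.02 -1.57  0.  ] turn [-0.   -0.   -0.13] min rows 7.511298156776896 1.3426478000736313
```

Emit:
servo_tool([
  [[-0.195,-0.0725,-0.0625],[0,0,0],1],
  [[-0.195,-0.0725,-0.0625],[0,0,0],1],
  [[-0.195,-0.0725,-0.0625],[0,0,0],1],
  [[-0.195,-0.0725,-0.0625],[0,0,0],1],
  [[-0.195,-0.0725,-0.0625],[0,0,0],1],
  [[-0.195,-0.0725,-0.0625],[0,0,0],1],
  [[-0.195,-0.0725,-0.0625],[0,0,0],1],
  [[-0.195,-0.0725,-0.0625],[0,0,0],1],
])

```text
time_s: 0.9
eef_pos: [441.3, 264.6, 331.6]
ee_rot: [-0.0, 0.187, 0.982, -0.0]
force: [0.4, 0.5, 0.2]
grip_width: 0.997
grip_force: 0.0
```

```bash
python3 - <<'E'
from h import *
im,c,s=snap("wrist"); cv2.imwrite("pics/rackA_raw.png",im); np.save("rackA.npy",np.r_[s["eef_pos"],s["ee_rot"]])
print(s["eef_pos"],s["ee_rot"],s["joints"])
rows(s,(515,-103,330),down(np.radians(80)))
E
```

```text
[441.29 264.55 331.61] [-0.    0.19  0.98 -0.  ] [ 0.31  0.24  1.34  0.    1.57 -0.88]
shift [-1.02 -1.57  0.01] turn [-0.   -0.   -0.13] min rows 7.497514787584024 1.3427945470430271
```

Emit:
servo_tool([
  [[-0.128,-0.196,0],[0,0,0],0],
  [[-0.128,-0.196,0],[0,0,0],0],
  [[-0.128,-0.196,0],[0,0,0],0],
  [[-0.128,-0.196,0],[0,0,0],0],
  [[-0.128,-0.196,0],[0,0,0],0],
  [[-0.128,-0.196,0],[0,0,0],0],
  [[-0.128,-0.196,0],[0,0,-0.065],0],
  [[-0.128,-0.196,0],[0,0,-0.065],0],
])

```text
time_s: 1.75
eef_pos: [520.2, -101.7, 331.3]
ee_rot: [-0.0, 0.084, 0.996, 0.0]
force: [1.0, 0.0, 0.7]
grip_width: -0.001
grip_force: 0.0
```

```bash
python3 - <<'E'
from h import *
im,c,s=snap("wrist","w1"); print(s["eef_pos"],s["ee_rot"],s["joints"])
np.save("w1.npy",np.r_[s["eef_pos"],s["ee_rot"]])
E
```

```text
[ 520.19 -101.67  331.27] [-0.    0.08  1.    0.  ] [-0.41  0.28  1.29  0.    1.58 -1.82]
```

View pics/w1.png

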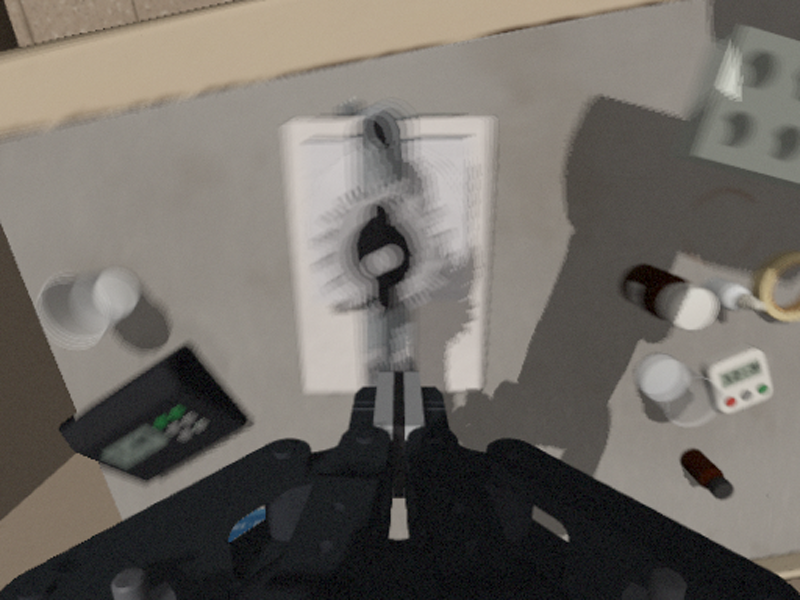

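The wheel is blurred in this one (it was still moving), with the bar near (383,245), the knob at (380,130) and the bystanders to the right. The fingers hide the pawl, so I'll look again from further forward.

Emit:
servo_tool([
  [[-0.2,0,0],[0,0,0],0],
  [[-0.2,0,0.1],[0,0,0],0],
  [[0,0,0],[0,0,0],0],
  [[0,0,0],[0,0,0],0],
  [[0,0,0],[0,0,0],0],
])

```text
time_s: 2.3
eef_pos: [598.8, -113.1, 312.5]
ee_rot: [0.001, 0.086, 0.996, -0.0]
force: [0.9, 1.1, 0.1]
grip_width: 0.0
grip_force: 0.0
```

```bash
python3 - <<'E'
from h import *
im,c,s=snap("wrist","w2",(130,0,386,192)); print(s["eef_pos"],s["ee_rot"],s["dq"])
cv2.imwrite("pics/w2raw.png",im);np.save("w2.npy",np.r_[s["eef_pos"],s["ee_rot"]])
E
```

```text
[ 598.76 -113.11  312.49] [ 0.    0.09  1.   -0.  ] [-0.   -0.02  0.    0.   -0.    0.  ]
```

View pics/w2.png

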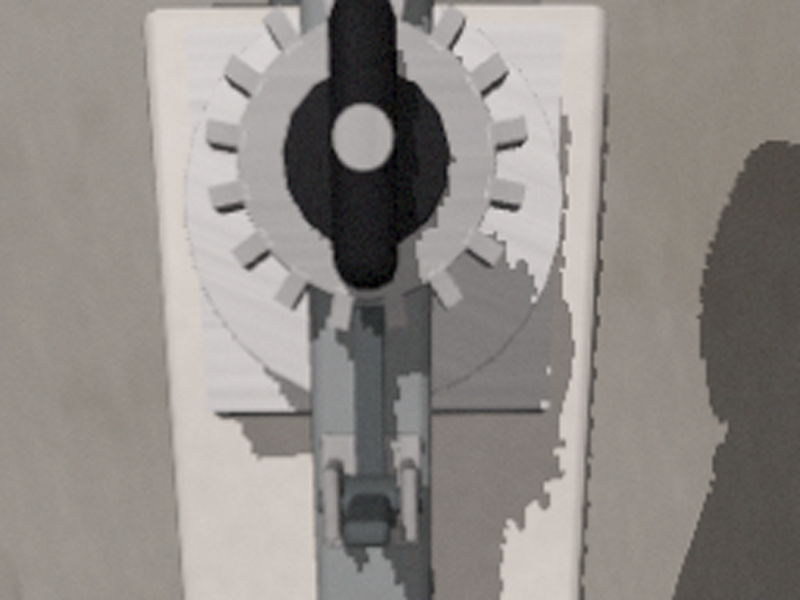

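The wheel's metal cap is at crop (363,137), with the bar running vertically from (363,20) to (363,280). The pawl tab is at about (367,520), between cheeks at x≈333 and 409. I'll take a second viewpoint for the heights.

Emit:
servo_tool([
  [[0.1,0.2,0],[0,0,0],0],
  [[0.05,0,0],[0,0,0],0],
  [[0,0,0],[0,0,0],0],
  [[0,0,0],[0,0,0],0],
  [[0,0,0],[0,0,0],0],
])

```text
time_s: 2.85
eef_pos: [576.6, -69.5, 311.6]
ee_rot: [0.0, 0.086, 0.996, -0.0]
force: [0.9, -0.4, -0.2]
grip_width: -0.002
grip_force: 0.0
```

```bash
python3 - <<'E'
from h import *
im,c,s=snap("wrist","w3",(80,20,336,212)); print(s["eef_pos"],s["ee_rot"],s["dq"])
cv2.imwrite("pics/w3raw.png",im);np.save("w3.npy",np.r_[s["eef_pos"],s["ee_rot"]])
E
```

```text
[576.65 -69.45 311.65] [ 0.    0.09  1.   -0.  ] [-0.    0.01  0.   -0.    0.    0.  ]
```

View pics/w3.png

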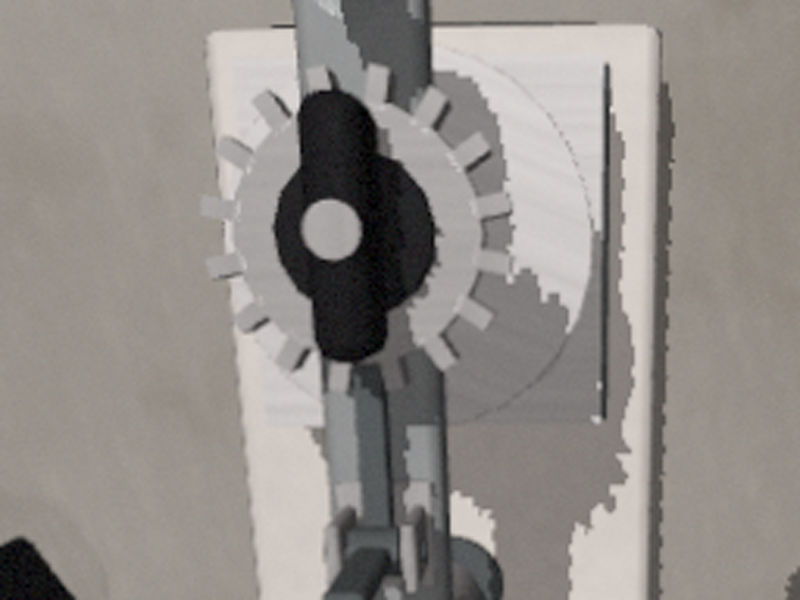

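```bash
python3 - <<'E'
from h import *
def C(n): a=np.load(n+".npy"); return cam("wrist",dict(eef_pos=a[:3],ee_rot=a[3:]))
c2,c3=C("w2"),C("w3")
P2=lambda x,y:np.array([x,y])/3.125+(130,0)
P3=lambda x,y:np.array([x,y])/3.125+(80,20)
cap,e=tri((c2,P2(363,137)),(c3,P3(331,229)));print("cap",cap,e)
print("barend pillar",tri((c2,P2(364,270)),(c3,P3(349,342))))
print("cheek L far-from-pillar top",tri((c2,P2(333,462)),(c3,P3(346,512))))
print("cheek R",tri((c2,P2(409,462)),(c3,P3(414,512))))
# axis direction by plate/arm edges: image points of arm edges at z=206
for pts in[[(312,400),(318,590)],[(431,400),(432,590)]]:
    a,b=[onz(c2,P2(*p),206) for p in pts]; print(a,b,np.arctan2(*(b-a)[1::-1]))
for v in(515,533,545):
    o,d=ray(c2,P2(367,v)); 
    for z in(240,250,260): 
        p=o+d*(z-o[2])/d[2]; print(v,z,p,np.linalg.norm((p-cap)[:2]))
E
```

```text
cap [ 488.1  -101.32  249.31] [np.float64(0.008496820409818603), np.float64(0.00849682040980557)]
barend pillar (array([ 511.79, -105.88,  235.13]), [np.float64(0.14985033769901493), np.float64(0.14985033769902623)])
cheek L far-from-pillar top (array([ 555.46, -122.32,  211.19]), [np.float64(0.32281154720498845), np.float64(0.3228115472051981)])
cheek R (array([ 557.69, -103.07,  217.  ]), [np.float64(0.10393450800260777), np.float64(0.10393450800266424)])
[ 539.06 -125.27  206.  ] [ 589.6  -133.57  206.  ] -0.16273807270133317
[544.34 -94.76 206.  ] [ 594.96 -102.58  206.  ] -0.15341023284523803
515 240 [ 565.21 -114.62  240.  ] 78.23886958527366
515 250 [ 563.41 -114.05  250.  ] 76.37375932960313
515 260 [ 561.61 -113.49  260.  ] 74.50951504218065
533 240 [ 569.4  -115.37  240.  ] 82.49666905819721
533 250 [ 567.41 -114.77  250.  ] 80.43297368765113
533 260 [ 565.41 -114.17  260.  ] 78.37010720692273
545 240 [ 572.22 -115.88  240.  ] 85.36166605381516
545 250 [ 570.09 -115.26  250.  ] 83.16435245665687
545 260 [ 567.97 -114.63  260.  ] 80.96784450623659
```

```bash
python3 - <<'E'
from h import *
s=telemetry.sense(); rows(s,(547,-111,311),down(np.pi/2-.165))
E
```

```text
shift [ 0.11 -0.23  0.  ] turn [-0.  0. -0.] min rows 1.0209731863640439 0.049803983883760346
```

Emit:
servo_tool([
  [[0.055,-0.115,0],[0,0,0],0],
  [[0.055,-0.115,0],[0,0,0],0],
  [[0,0,0.12],[0,0,0],0],
  [[0,0,0.12],[0,0,0],0],
  [[0,0,0.115],[0,0,0],0],
  [[0,0,0],[0,0,0],0],
  [[-0.04,0,0],[0,0,0],0],
  [[-0.04,0,0],[0,0,0],0],
])

```text
time_s: 3.7
eef_pos: [563.9, -113.6, 241.8]
ee_rot: [0.001, 0.086, 0.996, -0.0]
force: [-0.2, -0.8, 0.3]
grip_width: -0.002
grip_force: 0.1
```

Emit:
servo_tool([
  [[-0.04,0,0],[0,0,0],0],
  [[-0.04,0,0],[0,0,0],0],
  [[-0.04,0,0],[0,0,0],0],
  [[-0.04,0,0],[0,0,0],0],
  [[-0.04,0,0],[0,0,0],0],
  [[0,0,0],[0,0,0],0],
  [[0,0,0],[0,0,0],0],
])

```text
time_s: 4.4
eef_pos: [602.1, -120.0, 240.1]
ee_rot: [-0.0, 0.086, 0.996, 0.0]
force: [-0.1, 0.0, 0.0]
grip_width: 0.002
grip_force: 0.0
```

Emit:
servo_tool([
  [[0,0,-0.2],[0,0,0],0],
  [[0,0,-0.2],[0,0,0],0],
  [[0,0,0],[0,0,0],0],
  [[0,0,0],[0,0,0],0],
])

```text
time_s: 4.8
eef_pos: [602.0, -119.9, 320.7]
ee_rot: [0.001, 0.086, 0.996, -0.0]
force: [0.5, 0.7, -0.7]
grip_width: -0.0
grip_force: 0.0
```

```bash
python3 - <<'E'
from h import *
im,c,s=snap("wrist","w4",(130,0,386,260),2.3); print(s["eef_pos"],s["ee_rot"],s["dq"])
cv2.imwrite("pics/w4raw.png",im);np.save("w4.npy",np.r_[s["eef_pos"],s["ee_rot"]])
E
```

```text
[ 602.04 -119.93  320.75] [ 0.    0.09  1.   -0.  ] [-0.    0.03  0.05  0.   -0.   -0.  ]
```

View pics/w4.png

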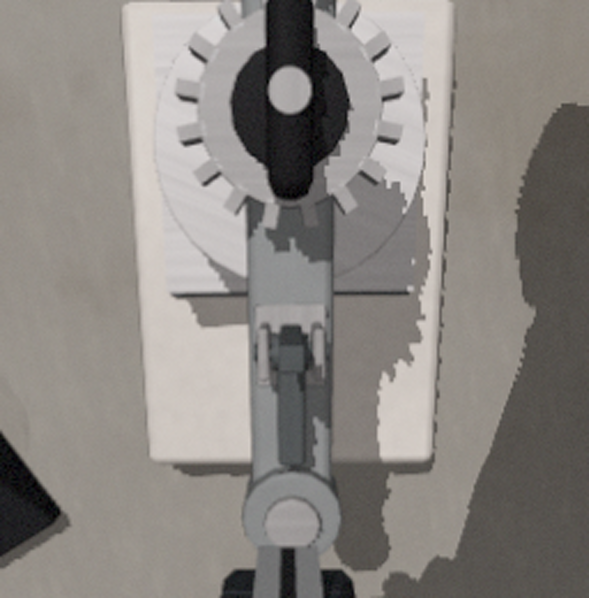

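The pawl is thrown back: its tab lies along the arm at crop (291,410), and the pillar cap is at (292,522). Next, the wheel bar.

```bash
python3 - <<'E'
from h import *
a=np.load("w4.npy");c=cam("wrist",dict(eef_pos=a[:3],ee_rot=a[3:]))
P=lambda x,y:np.array([x,y])/2.3+(130,0)
cap=onz(c,P(290,90),249.3);pil=onz(c,P(292,522),212);print(cap,pil,np.arctan2(*(pil-cap)[1::-1]),np.linalg.norm((pil-cap)[:2]))
s=telemetry.sense(); rows(s,(488.3,-101.2,320),down(np.pi/2-.165))
E
```

```text
[ 488.16 -101.25  249.3 ] [ 632.4  -125.08  212.  ] -0.1637389088071035 146.1952704920905
shift [ 0.58 -0.01 -0.  ] turn [ 0. -0. -0.] min rows 2.300590536257583 0.04483824965803238
```

Emit:
servo_tool([
  [[0.2,-0.003,0],[0,0,0],0.4],
  [[0.2,-0.003,0],[0,0,0],0.4],
  [[0.18,-0.004,0],[0,0,0],0.4],
  [[0,0,0.15],[0,0,0],0.4],
  [[0,0,0.15],[0,0,0],0.4],
  [[0,0,0.1],[0,0,0],0.4],
  [[0,0,0.04],[0,0,0],0.4],
  [[0,0,0.02],[0,0,0],0.4],
], squeeze=40)

```text
time_s: 5.65
eef_pos: [487.1, -102.0, 227.3]
ee_rot: [-0.001, 0.086, 0.996, 0.0]
force: [1.0, -0.2, 0.2]
grip_width: 0.399
grip_force: 0.0
```

Emit:
servo_tool([
  [[0,0,0],[0,0,0],0],
  [[0,0,0],[0,0,0],0],
  [[0,0,0],[0,0,0],0],
  [[0,0,0],[0,0,0],0],
  [[0,0,0],[0,0,0],0],
], squeeze=40)

```text
time_s: 6.15
eef_pos: [487.6, -102.1, 228.8]
ee_rot: [0.0, 0.086, 0.996, -0.0]
force: [-0.9, 1.4, 2.3]
grip_width: 0.148
grip_force: 43.8
```

Emit:
servo_tool([
  [[0,0,0],[0,0,0.05],0],
  [[0,0,0],[0,0,0.05],0],
  [[0,0,0],[0,0,0],0],
  [[0,0,0],[0,0,0],0],
], squeeze=40)

```text
time_s: 6.55
eef_pos: [487.6, -102.2, 228.8]
ee_rot: [0.0, 0.163, 0.987, -0.0]
force: [-1.6, 1.0, 3.8]
grip_width: 0.151
grip_force: 44.2
```

```bash
python3 - <<'E'
from h import *
print(telemetry.sense())
E
```

```text
{'time_s': 6.55, 'joints': array([-0.44,  0.26,  1.58, -0.  ,  1.3 , -1.69]), 'dq': array([-0.,  0., -0.,  0.,  0.,  0.]), 'tau': array([ -0.15, -35.86, -24.64,  -0.06,  -0.45,   0.02]), 'eef_pos': array([ 487.62, -102.24,  228.78]), 'ee_rot': array([ 0.  ,  0.16,  0.99, -0.  ]), 'force': array([-1.6 ,  0.99,  3.76]), 'wrist_torque': array([ 0.17,  0.27, -0.1 ]), 'grip_force': 44.20454263687134, 'grip_width': 0.15104289836675353}
```

It gives clockwise: about 0.16 rad turned against only 0.1 N m. I'll carry on that way.

Emit:
servo_tool([
  [[0,0,0],[0,0,0.09],0],
  [[0,0,0],[0,0,0.09],0],
  [[0,0,0],[0,0,0.09],0],
  [[0,0,0],[0,0,0.09],0],
  [[0,0,0],[0,0,0.09],0],
  [[0,0,0],[0,0,0.09],0],
  [[0,0,0],[0,0,0.09],0],
  [[0,0,0],[0,0,0.09],0],
])

```text
time_s: 7.35
eef_pos: [487.0, -102.4, 228.8]
ee_rot: [-0.0, 0.668, 0.744, -0.001]
force: [-5.8, 0.1, 6.8]
grip_width: 0.151
grip_force: 44.6
```

Emit:
servo_tool([
  [[0,0,0],[0,0,0.09],0],
  [[0,0,0],[0,0,0.09],0],
  [[0,0,0],[0,0,0.09],0],
  [[0,0,0],[0,0,0.09],0],
  [[0,0,0],[0,0,0.09],0],
  [[0,0,0],[0,0,0.09],0],
  [[0,0,0],[0,0,0.09],0],
  [[0,0,0],[0,0,0],0],
])

```text
time_s: 8.15
eef_pos: [486.3, -102.1, 228.8]
ee_rot: [-0.001, 0.941, 0.338, -0.001]
force: [-11.0, 1.3, 9.3]
grip_width: 0.151
grip_force: 44.8
```

Emit:
servo_tool([
  [[0,0,0],[0,0,0.04],0],
  [[0,0,0],[0,0,0.03],0],
  [[0,0,0],[0,0,0],0],
  [[0,0,0],[0,0,0],0],
  [[0,0,0],[0,0,0],0],
])

```text
time_s: 8.65
eef_pos: [486.3, -102.0, 228.7]
ee_rot: [-0.001, 0.958, 0.288, -0.002]
force: [-10.9, 2.3, 10.0]
grip_width: 0.151
grip_force: 44.8
```

```bash
python3 - <<'E'
from h import *
s=telemetry.sense();print(s,np.degrees(rot(s).as_matrix()[:,1]@[1,0,0]))
y=rot(s).as_matrix()[:,1];print(np.degrees(np.arctan2(y[1],y[0])))
E
```

```text
{'time_s': 8.65, 'joints': array([-0.44,  0.25,  1.58, -0.  ,  1.31,  0.54]), 'dq': array([-0.,  0., -0., -0., -0.,  0.]), 'tau': array([  0.2 , -33.22, -26.38,   0.65,  -2.54,  -0.04]), 'eef_pos': array([ 486.26, -101.98,  228.74]), 'ee_rot': array([-0.  ,  0.96,  0.29, -0.  ]), 'force': array([-10.94,   2.3 ,   9.98]), 'wrist_torque': array([ 0.29,  1.73, -0.03]), 'grip_force': 44.831770062446594, 'grip_width': 0.15091863104604697} 31.61176364155259
-56.514196278806494
```

Emit:
servo_tool([
  [[0,0,0],[0,0,0],0.4],
  [[0,0,0],[0,0,0],0.4],
  [[0,0,0],[0,0,0],0.4],
  [[0,0,-0.2],[0,0,0],0.4],
  [[0,0,-0.15],[0,0,0],0.4],
  [[0,0,0],[0,0,0.09],0.4],
  [[0,0,0],[0,0,0.09],0.4],
  [[0,0,0],[0,0,0.09],0.4],
])

```text
time_s: 9.45
eef_pos: [487.6, -102.2, 298.3]
ee_rot: [0.0, 0.997, 0.076, 0.0]
force: [-0.2, 0.3, 0.5]
grip_width: 0.4
grip_force: 0.0
```

Emit:
servo_tool([
  [[0,0,0],[0,0,0.09],0.4],
  [[0,0,0],[0,0,0.09],0.4],
  [[0,0,0],[0,0,0.03],0.4],
  [[0,0,0],[0,0,0],0.4],
  [[0,0,0],[0,0,0],0.4],
])

```text
time_s: 9.95
eef_pos: [487.6, -102.2, 298.2]
ee_rot: [-0.0, 0.996, -0.085, 0.0]
force: [-0.2, 0.2, -0.0]
grip_width: 0.395
grip_force: 0.0
```

```bash
python3 - <<'E'
from h import *
im,c,s=snap("wrist"); cv2.imwrite("pics/w5raw.png",im)
rows(s,(429,-91.4,290),down(-np.pi/2-.164))
print(s["eef_pos"],proj(c,(429,-91.4,246)))
E
```

```text
shift [-0.3  -0.    0.04] turn [-0. -0. -0.] min rows 1.2023620542171458 0.038494535093679116
[ 487.57 -102.17  298.22] [251.35 293.66]
```

Emit:
servo_tool([
  [[-0.15,0,0],[0,0,0],0.35],
  [[-0.15,0,0],[0,0,0],0.35],
  [[0,0,0.12],[0,0,0],0.35],
  [[0,0,0.12],[0,0,0],0.35],
  [[0,0,0.12],[0,0,0],0.35],
  [[0,0,0],[0,0,0],0.3],
  [[0,0,0],[0,0,0],0.28],
])

```text
time_s: 10.7
eef_pos: [428.6, -92.0, 227.0]
ee_rot: [0.0, 0.996, -0.085, 0.0]
force: [-0.4, -0.6, 0.5]
grip_width: 0.279
grip_force: 0.0
```

Emit:
servo_tool([
  [[0.0088,0.1338,0],[0,0,-0.0833],0.28],
  [[0.0088,0.1338,0],[0,0,-0.0833],0.28],
  [[0.0088,0.1338,0],[0,0,-0.0833],0.28],
  [[0.0088,0.1338,0],[0,0,-0.0833],0.28],
  [[0,0,0],[0,0,0],0.28],
])

```text
time_s: 11.2
eef_pos: [438.8, -200.4, 227.6]
ee_rot: [0.001, 0.984, 0.175, 0.001]
force: [-0.7, -0.5, -0.6]
grip_width: 0.278
grip_force: 0.0
```

```bash
python3 - <<'E'
from h import *
im,c,s=snap("top","t1",(200,130,340,260)); print(s["eef_pos"],s["force"],s["grip_force"],s["joints"])
y=rot(s).as_matrix()[:,1];print(np.degrees(np.arctan2(y[1],y[0])))
E
```

```text
[ 438.85 -200.39  227.58] [-0.7  -0.47 -0.58] 0.0 [-0.67  0.22  1.63 -0.    1.29  0.55]
-69.79151220843897
```

View pics/t1.png

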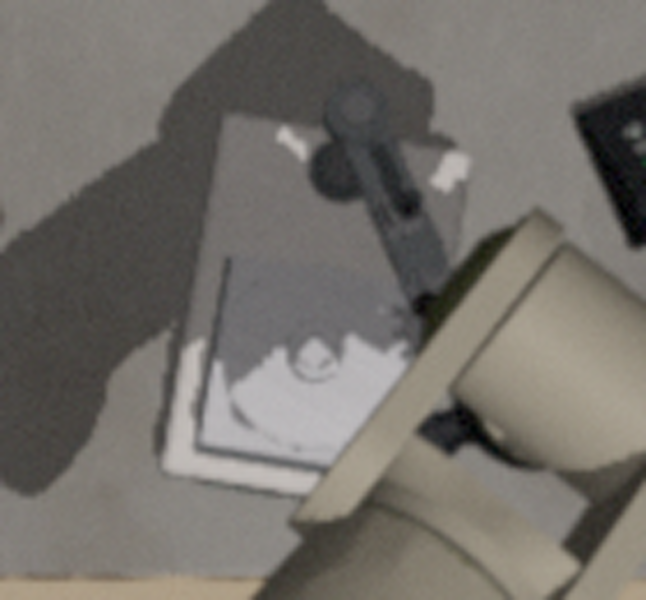

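The arm is swinging and the plate hub shows at crop (315,358). I'll continue the swing.

Emit:
servo_tool([
  [[0.0088,0.1338,0],[0,0,-0.0833],0.28],
  [[0.0088,0.1338,0],[0,0,-0.0833],0.28],
  [[0.0088,0.1338,0],[0,0,-0.0833],0.28],
  [[0.0088,0.1338,0],[0,0,-0.0833],0.28],
  [[0,0,0],[0,0,0],0.28],
])

```text
time_s: 11.75
eef_pos: [500.5, -285.1, 226.7]
ee_rot: [0.001, 0.906, 0.424, 0.0]
force: [-0.2, -1.0, -0.2]
grip_width: 0.281
grip_force: 0.0
```

Emit:
servo_tool([
  [[0.0088,0.1338,0],[0,0,-0.0833],0.28],
  [[0.0088,0.1338,0],[0,0,-0.0833],0.28],
  [[0.0088,0.1338,0],[0,0,-0.0833],0.28],
  [[0.0088,0.1338,0],[0,0,-0.0833],0.28],
  [[0.0088,0.1338,0],[0,0,-0.0833],0.28],
  [[0,0,0],[0,0,0],0.28],
  [[0,0,0],[0,0,0],0.28],
])

```text
time_s: 12.45
eef_pos: [622.2, -330.6, 226.6]
ee_rot: [-0.0, 0.722, 0.692, 0.0]
force: [1.3, -0.6, -1.0]
grip_width: 0.278
grip_force: 0.7
```

Emit:
servo_tool([
  [[0,0,-0.2],[0,0,0],0.28],
  [[0,0,-0.15],[0,0,0],0.28],
  [[0,0,0],[0,0,0],0.3],
])

```text
time_s: 12.75
eef_pos: [621.9, -331.7, 302.7]
ee_rot: [0.005, 0.723, 0.691, 0.001]
force: [-0.3, -0.4, 1.1]
grip_width: 0.298
grip_force: 0.0
```

```bash
python3 - <<'E'
from h import *
s=telemetry.sense();print(s["eef_pos"],s["joints"])
rows(s,(440,-92,290),down(np.pi/2-.164))
E
```

```text
[ 621.92 -331.74  302.69] [-0.66  0.74  0.66 -0.    1.74 -0.61]
shift [ 1.16 -0.96  0.05] turn [ 0.    0.01 -0.92] min rows 6.024313913146169 9.679683107483864
```

Emit:
servo_tool([
  [[0.18,-0.136,0],[0,0,0],0.5],
  [[0.18,-0.136,0],[0,0,0],0.5],
  [[0.18,-0.136,0],[0,0,0],0.5],
  [[0.18,-0.136,0],[0,0,0],0.5],
  [[0.18,-0.136,0],[0,0,0.08],0.5],
  [[0,0,0],[0,0,0],0.5],
  [[0,0,0],[0,0,0],0.5],
  [[0,0,0],[0,0,0],0.5],
])

```text
time_s: 13.55
eef_pos: [493.5, -146.8, 296.3]
ee_rot: [0.0, 0.764, 0.645, -0.0]
force: [0.7, -0.0, -0.2]
grip_width: 0.504
grip_force: 0.0
```

```bash
python3 - <<'E'
from h import *
im,c,s=snap("wrist","w6"); cv2.imwrite("pics/w6raw.png",im); np.save("w6.npy",np.r_[s["eef_pos"],s["ee_rot"]])
print(s["eef_pos"],s["dq"],proj(c,(488,-101,168)))
E
```

```text
[ 493.54 -146.82  296.32] [-0.01  0.02 -0.01  0.    0.   -0.  ] [238.89 139.92]
```

View pics/w6.png

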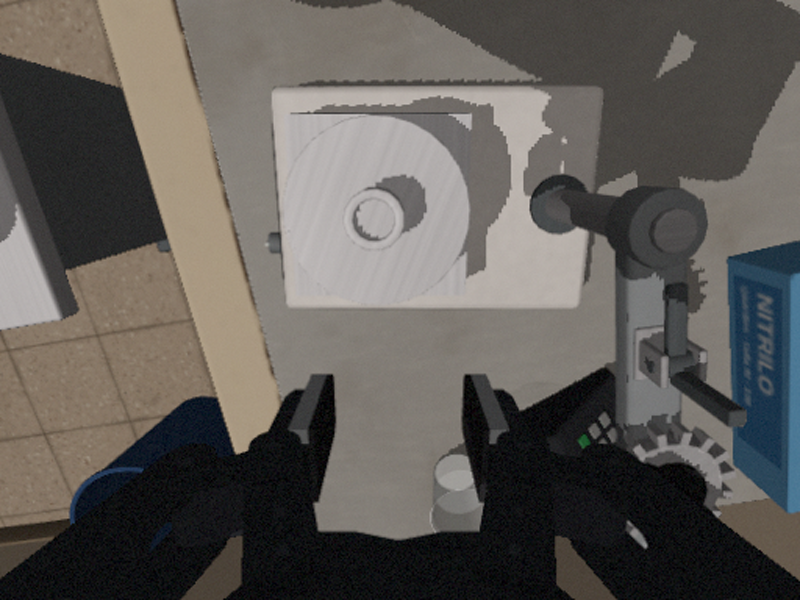

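Emit:
servo_tool([
  [[-0.05,0.2,0],[0,0,0],0.5],
  [[0,0.1,0],[0,0,0],0.5],
  [[0,0,0],[0,0,0],0.5],
  [[0,0,0],[0,0,0],0.5],
  [[0,0,0],[0,0,0],0.5],
])

```text
time_s: 14.1
eef_pos: [550.7, -166.3, 296.3]
ee_rot: [-0.0, 0.764, 0.645, -0.0]
force: [0.2, 0.6, -0.4]
grip_width: 0.498
grip_force: 0.0
```

```bash
python3 - <<'E'
from h import *
im,c,s=snap("wrist"); cv2.imwrite("pics/w7raw.png",im); np.save("w7.npy",np.r_[s["eef_pos"],s["ee_rot"]])
print(s["eef_pos"],s["dq"],proj(c,(488,-101,168)))
E
```

```text
[ 550.69 -166.33  296.25] [ 0.   -0.01  0.    0.    0.   -0.  ] [171.7  128.99]
```

The hub rim shows at (374,219), which matches the prediction. The arm is well aside and the plate is flat on the block. Next I'll triangulate the hub and measure the rack and bench edge.

```bash
python3 - <<'E'
from h import *
def C(n): a=np.load(n+".npy"); return cam("wrist",dict(eef_pos=a[:3],ee_rot=a[3:]))
L=[]
for n,g in(("w6",(239,140)),("w7",(172,129))):
    im=cv2.cvtColor(cv2.imread(f"pics/{n}raw.png"),cv2.COLOR_BGR2GRAY)
    x,y=g; cr=cv2.resize(im[y-40:y+40,x-40:x+40],None,fx=4,fy=4,interpolation=cv2.INTER_CUBIC)
    h=cv2.HoughCircles(cr,cv2.HOUGH_GRADIENT,2,20,param1=120,param2=30,minRadius=60,maxRadius=95)
    print(h[0][:3]/4+[x-40,y-40,0]); L.append((C(n),h[0][0][:2]/4+[x-40,y-40]))
print("hub",tri(*L),[onz(*l,168) for l in L])
# rack in top view: whitish blob
im,c,s=snap("top"); print("edge",onz(c,(150,256),0))
hsv=cv2.cvtColor(im,cv2.COLOR_BGR2HSV)
m=((hsv[...,1]<40)&(hsv[...,2]>150)).astype(np.uint8); m[:180]=0;m[:,:110]=0;m[:,195:]=0
n,lab,st,ce=cv2.connectedComponentsWithStats(m);k=1+st[1:,4].argmax();print(st[k])
cs=cv2.minAreaRect(cv2.findContours((lab==k).astype(np.uint8),0,2)[0][0]);b=cv2.boxPoints(cs)
w=np.array([onz(c,p,40) for p in b]);print(w,w.mean(0),[np.linalg.norm(w[i]-w[i-1]) for i in range(4)])
E
```

```text
[[240.25 137.75  16.7 ]
 [236.25 141.75  22.35]
 [248.25 135.75  20.15]]
[[168.75 131.25  22.9 ]
 [174.25 127.25  16.2 ]
 [175.75 132.25  16.05]]
hub (array([ 489.96, -100.06,  183.17]), [np.float64(2.1031269268626955), np.float64(2.1031269268627075)]) [array([489.55, -99.32, 168.  ]), array([ 484.93, -102.47,  168.  ])]
edge [340.83 279.97   0.  ]
[ 110  302   46   55 1198]
[[114.92 423.36  40.  ]
 [203.55 382.61  40.  ]
 [131.22 236.23  40.  ]
 [ 44.43 279.11  40.  ]] [123.53 330.33  40.  ] [np.float64(160.5496689760051), np.float64(97.55036281201407), np.float64(163.28179600683018), np.float64(96.80074506256786)]
```

```bash
python3 - <<'E'
from h import *
def C(n): a=np.load(n+".npy"); return cam("wrist",dict(eef_pos=a[:3],ee_rot=a[3:]))
L=[]
for n,g in(("w6",(239,140)),("w7",(172,129))):
    im=cv2.GaussianBlur(cv2.cvtColor(cv2.imread(f"pics/{n}raw.png"),cv2.COLOR_BGR2GRAY),(3,3),0); x,y=g
    e=cv2.Canny(im,30,90); e[:]=np.where(np.hypot(*(np.indices(e.shape)-np.array([y,x])[:,None,None]))<26,e,0)
    p=np.argwhere(e)[:,::-1].astype(float)
    # ring: radial fit of outer edge, robust
    best=None
    for cx in np.arange(x-5,x+5.1,.5):
        for cy in np.arange(y-5,y+5.1,.5):
            r=np.hypot(*(p-[cx,cy]).T)
            for R in np.arange(17,22,.5):
                k=(abs(r-R)<.8).sum()
                if best is None or k>best[0]: best=(k,cx,cy,R)
    print(n,best); L.append((C(n),best[1:3]))
print("hub",tri(*L),[onz(*l,168) for l in L])
im,c,s=snap("top")
hsv=cv2.cvtColor(im,cv2.COLOR_BGR2HSV); print(hsv[218,152],hsv[226,130],hsv[200,140])
m=((hsv[...,1]<40)&(hsv[...,2]>140)).astype(np.uint8); q=np.zeros_like(m);q[183:248,112:190]=m[183:248,112:190]
cn=max(cv2.findContours(q,0,2)[0],key=cv2.contourArea);b=cv2.boxPoints(cv2.minAreaRect(cn));print(b)
w=np.array([onz(c,p,40) for p in b]);print(w,w.mean(0),[np.linalg.norm(w[i]-w[i-1]) for i in range(4)])
# rack holes in wrist view
a=np.load("rackA.npy");c=cam("wrist",dict(eef_pos=a[:3],ee_rot=a[3:]))
print([proj(c,p) for p in w])
E
cp pics/rackA_raw.png pics/v.png
```

```text
w6 (np.int64(115), np.float64(239.0), np.float64(140.0), np.float64(18.5))
w7 (np.int64(78), np.float64(177.0), np.float64(126.5), np.float64(19.0))
hub (array([ 487.31, -101.46,  148.02]), [np.float64(1.5821095895068111), np.float64(1.5821095895067716)]) [array([ 488.08, -101.09,  168.  ]), array([493.17, -99.7 , 168.  ])]
[ 42  11 120] [ 47   9 192] [ 45   9 167]
[[119.76 223.9 ]
 [133.62 191.55]
 [162.71 204.02]
 [148.84 236.36]]
[[442.11 370.03  40.  ]
 [546.88 332.66  40.  ]
 [506.46 237.28  40.  ]
 [402.67 276.12  40.  ]] [474.53 304.02  40.  ] [np.float64(101.85736513030257), np.float64(111.23311169399607), np.float64(103.58756728641093), np.float64(110.82271622960107)]
[array([323.13, 132.78]), array([320.81, 206.72]), array([253.25, 205.1 ]), array([251.75, 131.1 ])]
```

View pics/v.png

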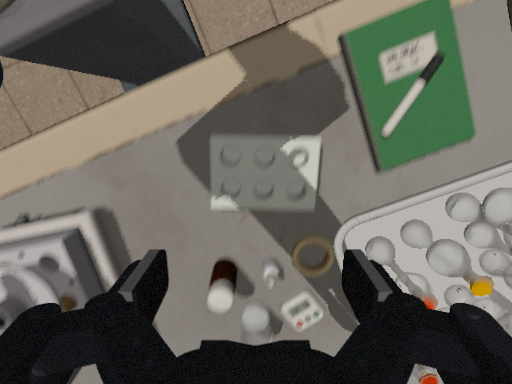

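The rack's top shows corners near (210,135), (322,135), (317,211) and (209,208), with six hole centres in rows at v≈155 and 188. It'll be measured again before placing. Now I'll lift the plate.

```bash
python3 - <<'E'
from h import *
def C(n): a=np.load(n+".npy"); return cam("wrist",dict(eef_pos=a[:3],ee_rot=a[3:]))
s=telemetry.sense(); rows(s,(488,-101.2,296),down(-.164))
c=C("rackA"); w=np.array([onz(c,p,40) for p in[(231,155),(265,155),(299,157),(231,187),(263,188),(296,189)]]);print(w,w.mean(0))
c=C("w7"); print(proj(c,(488,-101.2,168)))
E
```

```text
shift [ 0.27 -0.36  0.  ] turn [ 0.  0. -0.] min rows 1.8068339556332913 0.02190114882046054
[[423.26 235.42  40.  ]
 [441.42 281.45  40.  ]
 [462.31 326.55  40.  ]
 [467.63 216.74  40.  ]
 [486.7  260.88  40.  ]
 [506.36 306.51  40.  ]] [464.62 271.26  40.  ]
[171.75 129.22]
```

Emit:
servo_tool([
  [[0.135,-0.18,0],[0,0,0],0.7],
  [[0.135,-0.18,0],[0,0,0],0.7],
  [[0,0,0.2],[0,0,0],0.7],
  [[0,0,0.2],[0,0,0],0.7],
  [[0,0,0.15],[0,0,0],0.7],
  [[0,0,0.1],[0,0,0],0.7],
  [[0,0,0.07],[0,0,0],0.7],
  [[0,0,0.03],[0,0,0],0.7],
])

```text
time_s: 15.05
eef_pos: [488.4, -100.7, 145.4]
ee_rot: [-0.001, 0.764, 0.646, -0.0]
force: [0.5, -0.6, 0.9]
grip_width: 0.701
grip_force: 0.0
```

Emit:
servo_tool([
  [[0,0,0],[0,0,0],0.2],
  [[0,0,0],[0,0,0],0.2],
  [[0,0,0],[0,0,0],0.2],
  [[0,0,0],[0,0,0],0.2],
  [[0,0,0],[0,0,0],0.2],
], squeeze=50)

```text
time_s: 15.55
eef_pos: [489.2, -101.0, 147.1]
ee_rot: [0.0, 0.764, 0.646, 0.0]
force: [-3.6, 1.0, 5.6]
grip_width: 0.401
grip_force: 50.1
```

Emit:
servo_tool([
  [[0,0,-0.04],[0,0,0],0.2],
  [[0,0,-0.06],[0,0,0],0.2],
  [[0,0,-0.1],[0,0,0],0.2],
  [[0,0,-0.15],[0,0,0],0.2],
  [[0,0,0],[0,0,0],0.2],
  [[0,0,0],[0,0,0],0.2],
])

```text
time_s: 16.15
eef_pos: [489.1, -100.9, 216.6]
ee_rot: [0.0, 0.764, 0.646, 0.0]
force: [-0.4, -1.1, -2.6]
grip_width: 0.406
grip_force: 50.2
```

```bash
python3 - <<'E'
from h import *
s=telemetry.sense(); print(s["eef_pos"],s["force"],s["wrist_torque"],s["grip_width"])
rows(s,(458,88,217),down(-.164))
E
```

```text
[ 489.15 -100.94  216.63] [-0.35 -1.08 -2.59] [-0.01 -0.01  0.01] 0.4055933719180544
shift [ 0.91 -0.31 -0.  ] turn [ 0.  0. -0.] min rows 3.829836218612317 0.021366318151768093
```

Emit:
servo_tool([
  [[0.152,-0.052,0],[0,0,0],0.2],
  [[0.152,-0.052,0],[0,0,0],0.2],
  [[0.152,-0.052,0],[0,0,0],0.2],
  [[0.152,-0.052,0],[0,0,0],0.2],
  [[0.152,-0.051,0],[0,0,0],0.2],
  [[0.152,-0.051,0],[0,0,0],0.2],
  [[0,0,0.15],[0,0,0],0.2],
  [[0,0,0.2],[0,0,0],0.2],
])

```text
time_s: 16.95
eef_pos: [458.5, 90.1, 145.8]
ee_rot: [0.001, 0.763, 0.646, 0.001]
force: [0.7, -0.4, -4.1]
grip_width: 0.408
grip_force: 50.3
```

Emit:
servo_tool([
  [[0,0,0.2],[0,0,0],0.2],
  [[0,0,0.2],[0,0,0],0.2],
  [[0,0,0.1],[0,0,0],0.2],
  [[0,0,0.05],[0,0,0],0.2],
  [[0,0,0.025],[0,0,0],0.2],
  [[0,0,0],[0,0,0],0.2],
  [[0,0,0],[0,0,0],0.2],
])

```text
time_s: 17.65
eef_pos: [458.8, 89.2, 32.1]
ee_rot: [0.001, 0.764, 0.646, 0.001]
force: [-0.0, 1.4, -2.2]
grip_width: 0.409
grip_force: 50.4
```

Emit:
servo_tool([
  [[0,0,0.015],[0,0,0],0.2],
  [[0,0,0.015],[0,0,0],0.2],
  [[0,0,0.007],[0,0,0],0.2],
  [[0,0,0],[0,0,0],0.2],
  [[0,0,0],[0,0,0],0.2],
])

```text
time_s: 18.15
eef_pos: [458.6, 89.3, 25.3]
ee_rot: [0.0, 0.764, 0.646, 0.0]
force: [-7.2, 0.6, 17.1]
grip_width: 0.401
grip_force: 52.1
```

```bash
python3 - <<'E'
from h import *
s=telemetry.sense(); print(s["eef_pos"],s["force"],s["joints"])
E
```

```text
[458.65  89.32  25.31] [-7.18  0.64 17.05] [-0.06  0.48  1.89 -0.    0.78  0.11]
```

Emit:
servo_tool([
  [[0,0,-0.01],[0,0,0],0.4],
  [[0,0,0],[0,0,0],0.75],
  [[0,0,0],[0,0,0],0.75],
  [[0,0,0],[0,0,0],0.75],
  [[0,0,-0.2],[0,0,0],0.75],
  [[0,0,-0.25],[0,0,0],0.75],
  [[0,0,-0.25],[0,0,0],0.75],
  [[0,0,-0.25],[0,0,0],0.75],
])

```text
time_s: 18.95
eef_pos: [457.9, 89.2, 218.0]
ee_rot: [0.0, 0.764, 0.646, 0.0]
force: [-0.2, 0.6, 0.0]
grip_width: 0.746
grip_force: 0.0
```

Emit:
servo_tool([
  [[0,0,-0.25],[0,0,0],0.6],
  [[-0.23,0.08,0],[0,0,0],0.6],
  [[-0.23,0.08,0],[0,0,0],0.6],
  [[-0.23,0.08,0],[0,0,0],0.6],
  [[-0.23,0.08,0],[0,0,0],0.6],
  [[-0.23,0.08,0],[0,0,0],0.6],
  [[0,0,0],[0,0,0],0.6],
  [[0,0,0],[0,0,0],0.6],
])

```text
time_s: 19.75
eef_pos: [498.8, -151.4, 265.4]
ee_rot: [-0.001, 0.764, 0.645, -0.0]
force: [0.1, -0.2, 0.4]
grip_width: 0.598
grip_force: 0.0
```

Emit:
servo_tool([
  [[0,0,0],[0,0,0],0.6],
  [[0,0,0],[0,0,0],0.6],
])

```text
time_s: 19.95
eef_pos: [498.9, -149.7, 266.1]
ee_rot: [0.0, 0.763, 0.646, 0.0]
force: [0.0, 0.6, -0.9]
grip_width: 0.602
grip_force: 0.0
```

```bash
python3 - <<'E'
from h import *
im,c,s=snap("wrist","w8"); cv2.imwrite("pics/w8raw.png",im); np.save("w8.npy",np.r_[s["eef_pos"],s["ee_rot"]])
print(s["eef_pos"],s["dq"],proj(c,(488,-101,130)))
E
```

```text
[ 498.94 -149.67  266.11] [-0. -0. -0. -0. -0. -0.] [233.13 136.94]
```

View pics/w8.png

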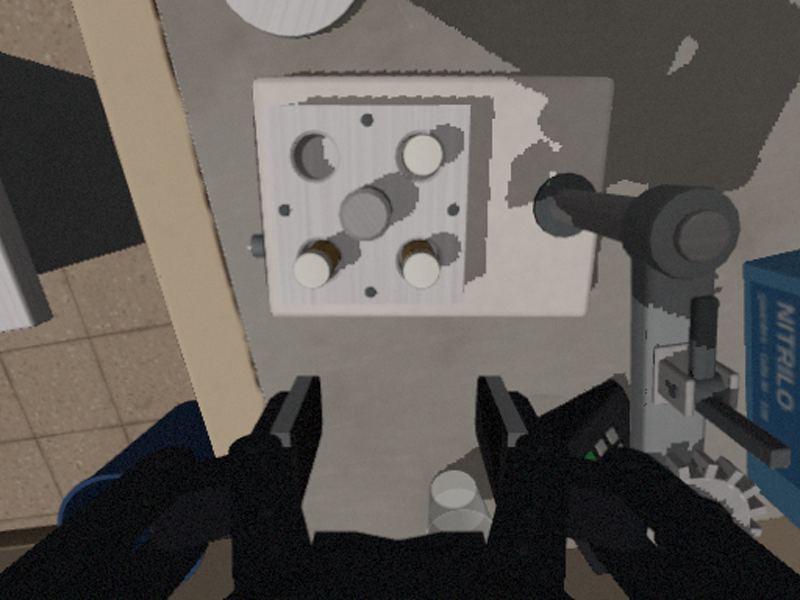

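The picture shows three vials, with caps at (422,155), (420,265) and (313,268). The fourth hole, at (316,155), is empty, and the post is at (366,214). A second view will give the cap heights.

Emit:
servo_tool([
  [[-0.05,-0.25,0],[0,0,0],0.6],
  [[0,0,0],[0,0,0],0.6],
  [[0,0,0],[0,0,0],0.6],
  [[0,0,0],[0,0,0],0.6],
])

```text
time_s: 20.4
eef_pos: [449.7, -152.2, 266.5]
ee_rot: [0.001, 0.763, 0.646, 0.0]
force: [0.2, -0.5, 0.2]
grip_width: 0.599
grip_force: 0.0
```

```bash
cat > caps.py <<'E'
from h import *
def refine(im,uv,r=14):
    # centroid of the bright, cream cap disc round a guess
    x,y=np.round(uv).astype(int); g=im[max(y-r,0):y+r+1,max(x-r,0):x+r+1].astype(int)
    m=((g.min(2)>165)&(g[...,2]-g[...,0]>=8)).astype(np.uint8); n,l,st,ce=cv2.connectedComponentsWithStats(m)
    if n<2: return None,0
    k=1+st[1:,4].argmax(); return ce[k]+[max(x-r,0),max(y-r,0)],st[k,4]
E
python3 - <<'E'
from caps import *
a=np.load("w8.npy");c1=cam("wrist",dict(eef_pos=a[:3],ee_rot=a[3:]));im1=cv2.imread("pics/w8raw.png")
im2,c2,s=snap("wrist"); cv2.imwrite("pics/w9raw.png",im2)
print([im1[int(v*.64),int(u*.64)] for u,v in[(422,155),(420,265),(313,268),(350,130)]])
u=np.array([.9866,-.163]);n=np.array([.163,.9866]);o=np.array([488,-101.2])
for p,(i,j) in zip([(422,155),(420,265),(313,268)],[(34,34),(34,-34),(-34,-34)]):
    h=o+i*u+j*n; q1=np.array(p)*.64; q1r,A=refine(im1,q1); g=proj(c2,onz(c1,q1,127)); q2,B=refine(im2,g)
    print(q1,q1r,A,g,q2,B,"exp",h)
    if q1r is not None and q2 is not None: print("  tri",tri((c1,q1r),(c2,q2)),onz(c1,q1r,127),onz(c2,q2,127))
s=telemetry.sense();rows(s,(*(o+34*u+34*n),266),down(-.164))
E
```

```text
[array([177, 185, 189], dtype=uint8), array([177, 186, 188], dtype=uint8), array([178, 185, 190], dtype=uint8), array([175, 177, 180], dtype=uint8)]
[270.08  99.2 ] [270.15  98.67] 445 [324.1   86.63] [320.45  87.62] 275 exp [527.09 -73.2 ]
  tri (array([527.84, -73.31, 105.85]), [np.float64(0.3039038883407321), np.float64(0.3039038883407584)]) [526.71 -73.43 127.  ] [523.28 -74.17 127.  ]
[268.8 169.6] [269.25 173.04] 359 [319.49 158.36] [320.24 163.3 ] 317 exp [ 516.   -140.29]
  tri (array([ 515.65, -140.96,  128.3 ]), [np.float64(0.7106157800614433), np.float64(0.710615780061419)]) [ 515.65 -140.52  127.  ] [ 515.94 -141.96  127.  ]
[200.32 171.52] [198.63 173.14] 359 [250.3  160.33] [248.38 161.99] 377 exp [ 448.91 -129.2 ]
  tri (array([ 448.55, -129.55,  126.3 ]), [np.float64(0.014519132429990532), np.float64(0.014519132429984639)]) [ 448.7  -129.44  127.  ] [ 448.58 -129.42  127.  ]
shift [0.45 0.32 0.  ] turn [ 0.  0. -0.] min rows 2.21302872774859 0.017435795357807315
```

Emit:
servo_tool([
  [[0.15,0.107,0],[0,0,0],0.5],
  [[0.15,0.107,0],[0,0,0],0.5],
  [[0.15,0.106,0],[0,0,0],0.5],
  [[0,0,0.2],[0,0,0],0.5],
  [[0,0,0.2],[0,0,0],0.5],
  [[0,0,0.2],[0,0,0],0.5],
  [[0,0,0.15],[0,0,0],0.5],
  [[0,0,0.06],[0,0,0],0.5],
])

```text
time_s: 21.25
eef_pos: [526.4, -73.6, 101.2]
ee_rot: [-0.002, 0.763, 0.646, -0.001]
force: [0.4, 0.4, 0.8]
grip_width: 0.504
grip_force: 0.0
```

Emit:
servo_tool([
  [[0,0,0],[0,0,0],0.5],
  [[0,0,0],[0,0,0],0.15],
  [[0,0,0],[0,0,0],0.15],
  [[0,0,0],[0,0,0],0.15],
  [[0,0,0],[0,0,0],0.15],
], squeeze=25)

```text
time_s: 21.75
eef_pos: [527.9, -74.6, 105.4]
ee_rot: [0.001, 0.764, 0.646, 0.001]
force: [-0.1, -0.4, 7.1]
grip_width: 0.264
grip_force: 24.8
```

Emit:
servo_tool([
  [[0,0,-0.1],[0,0,0],0.15],
  [[0,0,-0.15],[0,0,0],0.15],
  [[0,0,-0.2],[0,0,0],0.15],
  [[0,0,-0.2],[0,0,0],0.15],
  [[0,0,0],[0,0,0],0.15],
])

```text
time_s: 22.25
eef_pos: [528.7, -74.8, 239.5]
ee_rot: [0.004, 0.764, 0.646, 0.002]
force: [0.7, -0.6, -0.6]
grip_width: 0.261
grip_force: 24.9
```

```bash
python3 - <<'E'
from h import *
s=telemetry.sense(); print(s["eef_pos"]);rows(s,(470,212,240))
E
```

```text
[528.74 -74.85 239.54]
shift [ 1.37 -0.53 -0.01] turn [0. 0. 0.] min rows 5.856016398445141 0.0
```

Emit:
servo_tool([
  [[0.196,-0.076,0],[0,0,0],0.15],
  [[0.196,-0.076,0],[0,0,0],0.15],
  [[0.196,-0.076,0],[0,0,0],0.15],
  [[0.196,-0.076,0],[0,0,0],0.15],
  [[0.196,-0.076,0],[0,0,0],0.15],
  [[0.196,-0.076,0],[0,0,0],0.15],
  [[0.196,-0.076,0],[0,0,0],0.15],
  [[0,0,0],[0,0,0],0.15],
])

```text
time_s: 23.05
eef_pos: [466.1, 217.7, 233.4]
ee_rot: [-0.001, 0.762, 0.648, -0.0]
force: [0.1, -0.8, -0.8]
grip_width: 0.263
grip_force: 24.9
```

Emit:
servo_tool([
  [[0,0,0],[0,0,0],0.15],
  [[0,0,0],[0,0,0],0.15],
  [[0,0,0],[0,0,0],0.15],
])

```text
time_s: 23.35
eef_pos: [468.0, 213.0, 233.7]
ee_rot: [-0.0, 0.764, 0.645, -0.0]
force: [0.3, 0.1, -0.3]
grip_width: 0.262
grip_force: 24.9
```

```bash
python3 - <<'E'
from h import *
im,c,s=snap("wrist","r1",(60,0,444,288),2.08); cv2.imwrite("pics/r1raw.png",im); np.save("r1.npy",np.r_[s["eef_pos"],s["ee_rot"]])
print(s["eef_pos"],s["dq"],s["grip_width"])
for p in [(423.26,235.42),(441.42,281.45),(462.31,326.55),(467.63,216.74),(486.7,260.88),(506.36,306.51)]: print((proj(c,(*p,40))-(60,0))*2.08)
E
```

```text
[468.01 212.98 233.74] [ 0. -0. -0.  0.  0.  0.] 0.26208324659150445
[315.47 333.72]
[331.17 241.82]
[354.02 143.18]
[401.53 353.52]
[422.95 266.57]
[446.82 169.34]
```

View pics/r1.png

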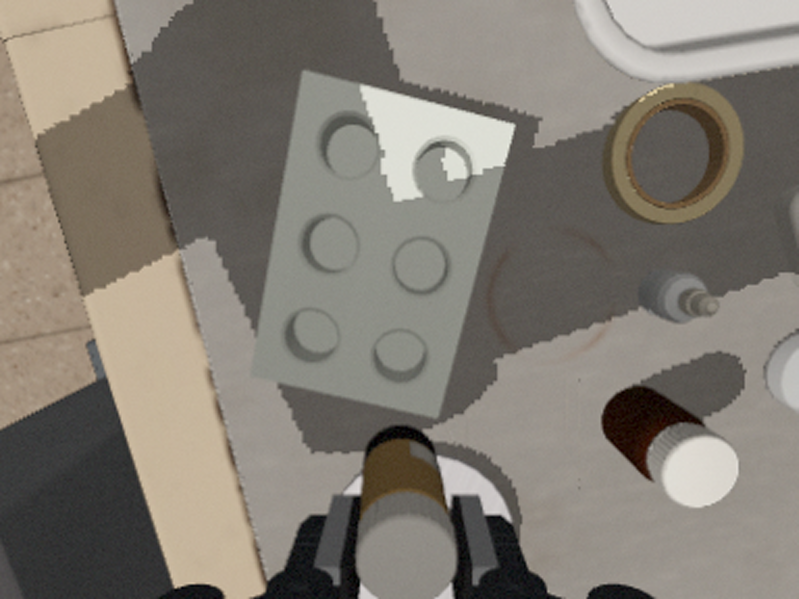

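The vial hangs straight in the grip. The rack hole rims are at crop (313,335), (331,243), (350,146), (400,356), (420,265) and (442,169), so it hasn't moved.

```bash
python3 - <<'E'
from h import *
def C(n): a=np.load(n+".npy"); return cam("wrist",dict(eef_pos=a[:3],ee_rot=a[3:]))
c,cA=C("r1"),C("rackA")
P=[np.array(p)/2.08+(60,0) for p in[(313,335),(331,243),(350,146),(400,356),(420,265),(442,169)]]
w=np.array([onz(c,p,40) for p in P])
A=[(231,155),(265,155),(299,157),(231,187),(263,188),(296,189)]
print("z",[tri((c,p),(cA,a))[0][2] for p,a in zip(P,A)])
L=np.array([(x,y) for x in(-25,25) for y in(-50,0,50)],float)
m=w[:,:2].mean(0);U,_,V=np.linalg.svd(L.T@(w[:,:2]-m)); R=(U@V).T
print("centre",m,"yaw",np.arctan2(R[1,0],R[0,0])); H=m+L@R.T; print(H); print(w[:,:2]-H)
np.save("holes.npy",H)
s=telemetry.sense(); rows(s,(*H[2],140)) 
E
```

```text
z [np.float64(45.175542928746445), np.float64(40.644401768138614), np.float64(47.61443787769936), np.float64(44.68259350851128), np.float64(45.8176496750715), np.float64(50.2704175214061)]
centre [463.15 270.99] yaw -0.39672824297191905
[[420.77 234.54]
 [440.09 280.65]
 [459.41 326.77]
 [466.89 215.22]
 [486.21 261.33]
 [505.53 307.45]]
[[ 1.02  0.42]
 [ 1.12  0.23]
 [ 0.66 -1.17]
 [-0.32  0.29]
 [-0.91  0.6 ]
 [-1.56 -0.37]]
shift [ 0.55 -0.14  0.47] turn [0. 0. 0.] min rows 2.9538194929104593 0.0
```

Emit:
servo_tool([
  [[0.18,-0.046,0],[0,0,0],0.15],
  [[0.18,-0.046,0],[0,0,0],0.15],
  [[0.18,-0.046,0],[0,0,0],0.15],
  [[0,0,0.2],[0,0,0],0.15],
  [[0,0,0.2],[0,0,0],0.15],
  [[0,0,0.2],[0,0,0],0.15],
  [[0,0,0.09],[0,0,0],0.15],
  [[0,0,0],[0,0,0],0.15],
])

```text
time_s: 24.2
eef_pos: [457.6, 323.9, 93.4]
ee_rot: [-0.001, 0.764, 0.645, -0.003]
force: [0.2, -0.8, 0.4]
grip_width: 0.263
grip_force: 24.9
```

Emit:
servo_tool([
  [[0,0,0],[0,0,0],0.15],
  [[0,0,0],[0,0,0],0.15],
])

```text
time_s: 24.4
eef_pos: [459.4, 325.2, 97.5]
ee_rot: [0.0, 0.764, 0.645, 0.001]
force: [0.9, -0.3, -0.2]
grip_width: 0.266
grip_force: 24.9
```

```bash
python3 - <<'E'
from h import *
s=telemetry.sense(); print(s["eef_pos"]);rows(s,(459.2,325.6,95),down(-.164))
E
```

```text
[459.4  325.18  97.51]
shift [ 0.   -0.    0.01] turn [ 0. -0. -0.] min rows 0.050955778973271984 0.03000200773005978
```

Aligned. Lowering from 97 to about 53.

Emit:
servo_tool([
  [[0,0,0.06],[0,0,0],0.15],
  [[0,0,0.06],[0,0,0],0.15],
  [[0,0,0.05],[0,0,0],0.15],
  [[0,0,0.05],[0,0,0],0.15],
  [[0,0,0],[0,0,0],0.15],
  [[0,0,0],[0,0,0],0.15],
])

```text
time_s: 25.0
eef_pos: [458.3, 325.0, 51.4]
ee_rot: [-0.0, 0.764, 0.646, -0.0]
force: [-1.3, -0.6, 0.4]
grip_width: 0.26
grip_force: 25.0
```

Emit:
servo_tool([
  [[0,0,0],[0,0,0],0.3],
  [[0,0,0],[0,0,0],0.42],
  [[0,0,0],[0,0,0],0.42],
  [[0,0,-0.1],[0,0,0],0.42],
  [[0,0,-0.2],[0,0,0],0.42],
  [[0,0,-0.25],[0,0,0],0.42],
  [[0,0,-0.25],[0,0,0],0.42],
  [[0,0,-0.05],[0,0,0],0.5],
])

```text
time_s: 25.8
eef_pos: [460.1, 325.9, 228.0]
ee_rot: [0.001, 0.764, 0.646, 0.005]
force: [0.2, -0.7, -0.9]
grip_width: 0.495
grip_force: 0.0
```

```bash
python3 - <<'E'
from h import *
s=telemetry.sense(); print(s["eef_pos"]);rows(s,(515.9,-140.6,215),down(-.164))
E
```

```text
[460.07 325.86 228.03]
shift [-2.25  0.66  0.06] turn [ 0.01 -0.   -0.  ] min rows 9.399327966050507 0.07063216914588785
```

Emit:
servo_tool([
  [[-0.225,0.066,0.005],[0,0,0],0.5],
  [[-0.225,0.066,0.005],[0,0,0],0.5],
  [[-0.225,0.066,0.005],[0,0,0],0.5],
  [[-0.225,0.066,0.005],[0,0,0],0.5],
  [[-0.225,0.066,0.005],[0,0,0],0.5],
  [[-0.225,0.066,0.005],[0,0,0],0.5],
  [[-0.225,0.066,0.005],[0,0,0],0.5],
  [[-0.225,0.066,0.005],[0,0,0],0.5],
])

```text
time_s: 26.6
eef_pos: [502.5, -49.4, 213.6]
ee_rot: [-0.0, 0.764, 0.646, 0.0]
force: [0.5, -0.0, 0.1]
grip_width: 0.5
grip_force: 0.0
```

Emit:
servo_tool([
  [[-0.225,0.066,0.005],[0,0,0],0.5],
  [[-0.225,0.066,0.005],[0,0,0],0.5],
  [[0,0,0],[0,0,0],0.5],
  [[0,0,0],[0,0,0],0.5],
  [[0,0,0],[0,0,0],0.5],
])

```text
time_s: 27.1
eef_pos: [513.7, -139.6, 211.7]
ee_rot: [-0.0, 0.763, 0.646, 0.0]
force: [0.4, 0.2, -0.1]
grip_width: 0.501
grip_force: 0.0
```

```bash
python3 - <<'E'
from h import *
s=telemetry.sense(); print(s["eef_pos"]);rows(s,(515.9,-140.6,104),down(-.164))
E
```

```text
[ 513.68 -139.63  211.73]
shift [-0.    0.01  0.54] turn [-0. -0. -0.] min rows 2.1551827193942277 0.014772585299021692
```

Emit:
servo_tool([
  [[-0.003,0.012,0.17],[0,0,0],0.5],
  [[0,0,0.17],[0,0,0],0.5],
  [[0,0,0.14],[0,0,0],0.5],
  [[0,0,0.05],[0,0,0],0.5],
  [[0,0,0],[0,0,0],0.5],
  [[0,0,0],[0,0,0],0.15],
  [[0,0,0],[0,0,0],0.15],
  [[0,0,0],[0,0,0],0.15],
])

```text
time_s: 27.9
eef_pos: [516.8, -141.8, 107.4]
ee_rot: [0.001, 0.764, 0.646, 0.001]
force: [-1.0, 1.0, 6.5]
grip_width: 0.259
grip_force: 25.0
```

Emit:
servo_tool([
  [[0,0,0],[0,0,0],0.15],
  [[0,0,0],[0,0,0],0.15],
])

```text
time_s: 28.1
eef_pos: [516.8, -141.9, 107.4]
ee_rot: [0.001, 0.764, 0.646, 0.001]
force: [-0.8, 0.7, 6.3]
grip_width: 0.262
grip_force: 25.1
```

Emit:
servo_tool([
  [[0,0,-0.1],[0,0,0],0.15],
  [[0,0,-0.15],[0,0,0],0.15],
  [[0,0,-0.2],[0,0,0],0.15],
  [[0,0,-0.2],[0,0,0],0.15],
  [[0,0,0],[0,0,0],0.15],
])

```text
time_s: 28.6
eef_pos: [517.8, -142.4, 241.7]
ee_rot: [0.005, 0.764, 0.646, 0.002]
force: [0.7, 0.4, -0.3]
grip_width: 0.26
grip_force: 24.7
```

```bash
python3 - <<'E'
from h import *
s=telemetry.sense(); print(s["eef_pos"],s["grip_width"]);rows(s,(466,210,236),down(-.164))
E
```

```text
[ 517.77 -142.44  241.67] 0.25959224613773646
shift [ 1.69 -0.55  0.02] turn [ 0.01  0.   -0.  ] min rows 7.12527188083397 0.07279621854506692
```

Emit:
servo_tool([
  [[0.212,-0.069,0],[0,0,0],0.15],
  [[0.212,-0.069,0],[0,0,0],0.15],
  [[0.212,-0.069,0],[0,0,0],0.15],
  [[0.212,-0.069,0],[0,0,0],0.15],
  [[0.212,-0.069,0],[0,0,0],0.15],
  [[0.212,-0.069,0],[0,0,0],0.15],
  [[0.212,-0.069,0],[0,0,0],0.15],
  [[0.212,-0.069,0],[0,0,0],0.15],
])

```text
time_s: 29.4
eef_pos: [462.9, 212.9, 235.6]
ee_rot: [-0.0, 0.764, 0.646, -0.0]
force: [0.7, -1.0, -0.0]
grip_width: 0.263
grip_force: 24.7
```

Emit:
servo_tool([
  [[0,0,0.02],[0,0,0],0.15],
  [[0,0,0],[0,0,0],0.15],
  [[0,0,0],[0,0,0],0.15],
  [[0,0,0],[0,0,0],0.15],
  [[0,0,0],[0,0,0],0.15],
])

```text
time_s: 29.9
eef_pos: [463.9, 210.4, 232.0]
ee_rot: [0.0, 0.764, 0.645, 0.0]
force: [-0.4, -0.5, -0.2]
grip_width: 0.262
grip_force: 24.7
```

```bash
cat > chk.py <<'E'
from h import *
import sys
a=np.load("r1.npy");c1=cam("wrist",dict(eef_pos=a[:3],ee_rot=a[3:]));im1=cv2.imread("pics/r1raw.png")
im,c,s=snap("wrist"); cv2.imwrite(f"pics/{sys.argv[1]}raw.png",im);print(s["eef_pos"])
H=np.load("holes.npy")
for i in map(int,sys.argv[2:]):
    p1=proj(c1,(*H[i],40)).round().astype(int);e=proj(c,onz(c1,p1.astype(float),40)); g=e.round().astype(int)
    r=18;R=34;t=im1[p1[1]-r:p1[1]+r+1,p1[0]-r:p1[0]+r+1];y0,x0=max(g[1]-R,0),max(g[0]-R,0);w=im[y0:g[1]+R+1,x0:g[0]+R+1]
    m=cv2.matchTemplate(w,t,cv2.TM_CCOEFF_NORMED);_,v,_,l=cv2.minMaxLoc(m);q=np.array(l)+[x0+r,y0+r]
    print(i,"score %.2f"%v,"px shift",q-e,"mm shift",(onz(c,q.astype(float),40)-onz(c,e,40))[:2])
E
python3 chk.py r2 0 1 3 4; python3 - <<'E'
from h import *
s=telemetry.sense();H=np.load("holes.npy");rows(s,(*(H[4]-1.2*np.array([.163,.987])),236),down(-.164))
E
```

```text
[463.91 210.37 231.99]
0 score 0.96 px shift [0.21 0.56] mm shift [ 0.1  -0.66]
1 score 0.97 px shift [0.01 0.03] mm shift [ 0.01 -0.03]
3 score 0.97 px shift [-0.1   0.47] mm shift [-0.2  -0.51]
4 score 0.95 px shift [-0.31 -0.09] mm shift [-0.32  0.16]
shift [ 0.26  0.07 -0.02] turn [ 0. -0. -0.] min rows 1.089888022047632 0.029134317029214176
```

Emit:
servo_tool([
  [[0.13,0.035,0],[0,0,0],0.15],
  [[0.13,0.035,0],[0,0,0],0.15],
  [[0,0,0.2],[0,0,0],0.15],
  [[0,0,0.2],[0,0,0],0.15],
  [[0,0,0.18],[0,0,0],0.15],
  [[0,0,0.08],[0,0,0],0.15],
  [[0,0,0],[0,0,0],0.15],
  [[0,0,0],[0,0,0],0.15],
])

```text
time_s: 30.75
eef_pos: [486.7, 260.1, 100.7]
ee_rot: [0.0, 0.764, 0.645, 0.001]
force: [-0.1, -0.1, 0.6]
grip_width: 0.26
grip_force: 24.7
```

Emit:
servo_tool([
  [[0,0,0],[0,0,0],0.15],
  [[0,0,0],[0,0,0],0.15],
])

```text
time_s: 30.95
eef_pos: [486.6, 260.3, 101.1]
ee_rot: [0.0, 0.764, 0.646, 0.001]
force: [-0.2, 0.9, 0.3]
grip_width: 0.261
grip_force: 24.7
```

```bash
python3 - <<'E'
from h import *
s=telemetry.sense();H=np.load("holes.npy");print(s["eef_pos"]);rows(s,(*(H[4]-1.2*np.array([.163,.987])),54),down(-.164))
E
```

```text
[486.61 260.29 101.09]
shift [-0.   -0.    0.24] turn [ 0. -0. -0.] min rows 0.9418009375299987 0.025196189341607805
```

Emit:
servo_tool([
  [[0,-0.002,0.06],[0,0,0],0.15],
  [[0,0,0.06],[0,0,0],0.15],
  [[0,0,0.06],[0,0,0],0.15],
  [[0,0,0.05],[0,0,0],0.15],
  [[0,0,0],[0,0,0],0.15],
  [[0,0,0],[0,0,0],0.15],
])

```text
time_s: 31.55
eef_pos: [485.6, 260.2, 53.4]
ee_rot: [-0.0, 0.764, 0.646, -0.0]
force: [0.5, -0.6, -0.7]
grip_width: 0.261
grip_force: 24.7
```

Now release, retreat, and travel to the third vial at (448.7, -129.4).

Emit:
servo_tool([
  [[0,0,0],[0,0,0],0.3],
  [[0,0,0],[0,0,0],0.42],
  [[0,0,0],[0,0,0],0.42],
  [[0,0,-0.1],[0,0,0],0.42],
  [[0,0,-0.2],[0,0,0],0.42],
  [[0,0,-0.25],[0,0,0],0.42],
  [[0,0,-0.25],[0,0,0],0.42],
  [[0,0,0],[0,0,0],0.5],
])

```text
time_s: 32.35
eef_pos: [488.0, 261.0, 220.9]
ee_rot: [0.003, 0.764, 0.646, 0.006]
force: [-0.1, 0.6, -0.1]
grip_width: 0.499
grip_force: 0.0
```

```bash
python3 - <<'E'
from h import *
s=telemetry.sense(); print(s["eef_pos"]);rows(s,(448.7,-129.4,212),down(-.164))
E
```

```text
[487.99 261.02 220.87]
shift [-1.96  0.13  0.04] turn [ 0.01 -0.   -0.  ] min rows 7.849881515293072 0.08677937599497283
```

Emit:
servo_tool([
  [[-0.218,0.014,0.003],[0,0,0],0.5],
  [[-0.218,0.014,0.003],[0,0,0],0.5],
  [[-0.218,0.014,0.003],[0,0,0],0.5],
  [[-0.218,0.014,0.003],[0,0,0],0.5],
  [[-0.218,0.014,0.003],[0,0,0],0.5],
  [[-0.218,0.014,0.003],[0,0,0],0.5],
  [[-0.218,0.014,0.003],[0,0,0],0.5],
  [[-0.218,0.014,0.003],[0,0,0],0.5],
])

```text
time_s: 33.15
eef_pos: [449.2, -89.1, 208.9]
ee_rot: [0.0, 0.764, 0.646, 0.0]
force: [0.8, -0.4, 0.4]
grip_width: 0.501
grip_force: 0.0
```

Emit:
servo_tool([
  [[-0.218,0.014,0.003],[0,0,0],0.5],
  [[0,0,0],[0,0,0],0.5],
  [[0,0,0],[0,0,0],0.5],
  [[0,0,0],[0,0,0],0.5],
])

```text
time_s: 33.55
eef_pos: [445.3, -130.1, 208.3]
ee_rot: [-0.0, 0.763, 0.646, 0.0]
force: [0.1, 0.6, 0.3]
grip_width: 0.499
grip_force: 0.0
```

```bash
python3 - <<'E'
from h import *
s=telemetry.sense(); print(s["eef_pos"]);rows(s,(448.7,-129.4,104),down(-.164))
E
```

```text
[ 445.29 -130.06  208.35]
shift [0.01 0.02 0.52] turn [-0. -0. -0.] min rows 2.0880866397253564 0.01430880808729613
```

Emit:
servo_tool([
  [[0.006,0.017,0.16],[0,0,0],0.5],
  [[0,0,0.17],[0,0,0],0.5],
  [[0,0,0.13],[0,0,0],0.5],
  [[0,0,0.06],[0,0,0],0.5],
  [[0,0,0],[0,0,0],0.5],
  [[0,0,0],[0,0,0],0.15],
  [[0,0,0],[0,0,0],0.15],
  [[0,0,0],[0,0,0],0.15],
])

```text
time_s: 34.35
eef_pos: [449.3, -130.3, 105.3]
ee_rot: [0.001, 0.764, 0.646, 0.0]
force: [0.2, 0.4, 1.0]
grip_width: 0.26
grip_force: 24.7
```

Emit:
servo_tool([
  [[0,0,0],[0,0,0],0.15],
  [[0,0,0],[0,0,0],0.15],
])

```text
time_s: 34.55
eef_pos: [449.3, -130.4, 105.3]
ee_rot: [0.001, 0.764, 0.646, 0.0]
force: [-0.1, 0.2, 6.7]
grip_width: 0.262
grip_force: 25.0
```

Emit:
servo_tool([
  [[0,0,-0.1],[0,0,0],0.15],
  [[0,0,-0.15],[0,0,0],0.15],
  [[0,0,-0.2],[0,0,0],0.15],
  [[0,0,-0.2],[0,0,0],0.15],
  [[0,0,0],[0,0,0],0.15],
])

```text
time_s: 35.05
eef_pos: [450.4, -131.2, 239.2]
ee_rot: [0.004, 0.764, 0.646, 0.001]
force: [0.8, -0.9, -0.7]
grip_width: 0.264
grip_force: 24.7
```

```bash
python3 - <<'E'
from h import *
s=telemetry.sense(); print(s["eef_pos"],s["grip_width"]);rows(s,(466,211,234),down(-.164))
E
```

```text
[ 450.38 -131.16  239.24] 0.2642304228326691
shift [ 1.7  -0.21  0.02] turn [ 0.01  0.   -0.  ] min rows 6.851107891507875 0.06413559133160127
```

Emit:
servo_tool([
  [[0.213,-0.026,0],[0,0,0],0.15],
  [[0.213,-0.026,0],[0,0,0],0.15],
  [[0.213,-0.026,0],[0,0,0],0.15],
  [[0.213,-0.026,0],[0,0,0],0.15],
  [[0.213,-0.026,0],[0,0,0],0.15],
  [[0.213,-0.026,0],[0,0,0],0.15],
  [[0.213,-0.026,0],[0,0,0],0.15],
  [[0.213,-0.026,0],[0,0,0],0.15],
])

```text
time_s: 35.85
eef_pos: [464.0, 214.4, 233.7]
ee_rot: [-0.0, 0.764, 0.646, -0.0]
force: [0.6, 0.2, -0.2]
grip_width: 0.267
grip_force: 24.7
```

Emit:
servo_tool([
  [[0,0,0.02],[0,0,0],0.15],
  [[0,0,0],[0,0,0],0.15],
  [[0,0,0],[0,0,0],0.15],
  [[0,0,0],[0,0,0],0.15],
  [[0,0,0],[0,0,0],0.15],
])

```text
time_s: 36.35
eef_pos: [464.7, 211.9, 230.6]
ee_rot: [0.0, 0.764, 0.645, 0.0]
force: [0.6, 0.2, -1.0]
grip_width: 0.259
grip_force: 24.7
```

```bash
python3 chk.py r3 0 1 3; python3 - <<'E'
from h import *
im=cv2.imread("pics/r3raw.png"); cv2.imwrite("pics/r3.png",cv2.resize(im[:288,60:444],None,fx=1.5,fy=1.5))
s=telemetry.sense();rows(s,(421.2,233.7,234),down(-.164))
E
```

```text
[464.67 211.88 230.63]
0 score 0.98 px shift [-0.23 -0.07] mm shift [-0.24  0.13]
1 score 0.96 px shift [-0.43  0.45] mm shift [-0.55 -0.38]
3 score 0.95 px shift [ 0.35 -0.18] mm shift [0.42 0.14]
shift [ 0.07 -0.23 -0.02] turn [ 0. -0. -0.] min rows 0.9736006866092194 0.028436708293033127
```

View pics/r3.png

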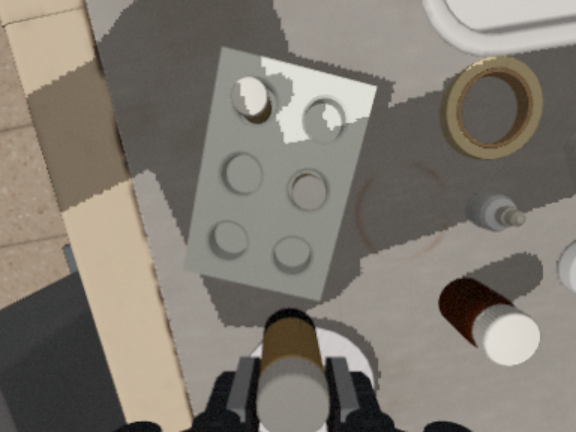

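The first vial stands at (250,97) and the second at (308,189), in shadow and nearly under the camera. The rack hasn't moved. The third goes into the hole at (229,240).

Emit:
servo_tool([
  [[0.035,-0.115,0],[0,0,0],0.15],
  [[0.035,-0.115,0],[0,0,0],0.15],
  [[0,0,0.2],[0,0,0],0.15],
  [[0,0,0.2],[0,0,0],0.15],
  [[0,0,0.18],[0,0,0],0.15],
  [[0,0,0.08],[0,0,0],0.15],
  [[0,0,0],[0,0,0],0.15],
  [[0,0,0],[0,0,0],0.15],
])

```text
time_s: 37.2
eef_pos: [422.0, 234.1, 99.3]
ee_rot: [0.0, 0.764, 0.645, 0.0]
force: [-0.1, -0.6, -1.3]
grip_width: 0.262
grip_force: 24.8
```

Emit:
servo_tool([
  [[0,0,0],[0,0,0],0.15],
  [[0,0,0],[0,0,0],0.15],
])

```text
time_s: 37.4
eef_pos: [422.0, 234.3, 99.6]
ee_rot: [0.0, 0.764, 0.646, 0.001]
force: [0.3, 0.3, -0.3]
grip_width: 0.262
grip_force: 24.8
```

```bash
python3 - <<'E'
from h import *
s=telemetry.sense();print(s["eef_pos"]);rows(s,(421.2,233.7,53),down(-.164))
E
```

```text
[422.01 234.27  99.59]
shift [-0.   -0.    0.23] turn [ 0. -0. -0.] min rows 0.9320750778049974 0.025302393363118212
```

Emit:
servo_tool([
  [[-0.003,-0.004,0.06],[0,0,0],0.15],
  [[0,0,0.06],[0,0,0],0.15],
  [[0,0,0.06],[0,0,0],0.15],
  [[0,0,0.05],[0,0,0],0.15],
  [[0,0,0],[0,0,0],0.15],
  [[0,0,0],[0,0,0],0.15],
])

```text
time_s: 38.0
eef_pos: [420.6, 233.7, 52.5]
ee_rot: [-0.0, 0.764, 0.646, -0.0]
force: [-0.0, 1.0, -0.5]
grip_width: 0.265
grip_force: 24.7
```

Emit:
servo_tool([
  [[0,0,0],[0,0,0],0.3],
  [[0,0,0],[0,0,0],0.42],
  [[0,0,0],[0,0,0],0.42],
  [[0,0,-0.1],[0,0,0],0.42],
  [[0,0,-0.2],[0,0,0],0.42],
  [[0,0,-0.25],[0,0,0],0.42],
  [[0,0,-0.25],[0,0,0],0.42],
  [[0,0,0],[0,0,0],0.5],
])

```text
time_s: 38.8
eef_pos: [422.9, 234.4, 218.9]
ee_rot: [0.003, 0.764, 0.646, 0.005]
force: [1.1, -0.1, -0.9]
grip_width: 0.501
grip_force: 0.0
```

```bash
python3 - <<'E'
from h import *
s=telemetry.sense();print(s["eef_pos"]);rows(s,(462,50,260),down(-.164))
E
```

```text
[422.86 234.44 218.93]
shift [-0.88  0.35 -0.21] turn [ 0.01 -0.   -0.  ] min rows 3.8593207577666138 0.0827170204180762
```

```bash
python3 - <<'E'
from h import *
im,c,s=snap("wrist"); cv2.imwrite("pics/r4raw.png",im); np.save("r4.npy",np.r_[s["eef_pos"],s["ee_rot"]])
E
```

Emit:
servo_tool([
  [[-0.22,0.088,-0.053],[0,0,0],0.7],
  [[-0.22,0.088,-0.053],[0,0,0],0.7],
  [[-0.22,0.088,-0.053],[0,0,0],0.7],
  [[-0.22,0.088,-0.053],[0,0,0],0.7],
  [[0,0,0],[0,0,0],0.7],
  [[0,0,0],[0,0,0],0.7],
  [[0,0,0],[0,0,0],0.7],
  [[0,0,0],[0,0,0],0.7],
])

```text
time_s: 39.65
eef_pos: [460.3, 49.6, 254.4]
ee_rot: [-0.0, 0.763, 0.646, -0.0]
force: [0.0, -0.4, 0.2]
grip_width: 0.701
grip_force: 0.0
```

```bash
python3 - <<'E'
from h import *
im,c,s=snap("wrist"); cv2.imwrite("pics/p1raw.png",im); np.save("p1.npy",np.r_[s["eef_pos"],s["ee_rot"]])
print(s["eef_pos"],proj(c,(458.6,89.3,46)))
a=cv2.imread("pics/r4raw.png"); o=np.hstack([a[:,60:460],im[:,60:460]]); cv2.imwrite("pics/combo.png",o)
E
```

```text
[460.28  49.58 254.37] [247.04 137.5 ]
```

View pics/combo.png

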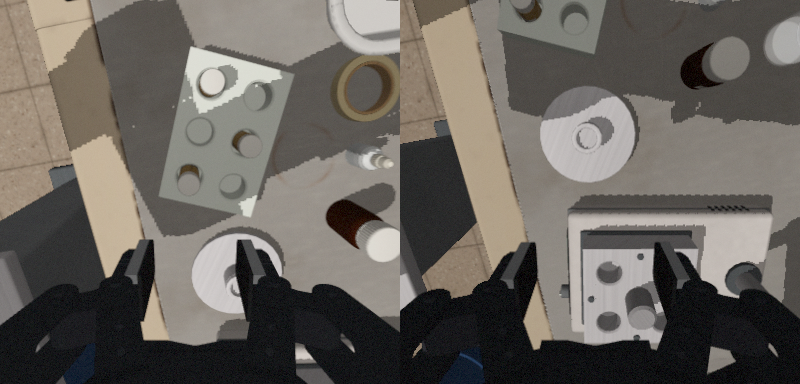

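All three vials stand in the rack holes: combo (212,82), (247,144) and (188,178). The plate hub is at combo (588,138), which is raw (248,138), so it's where I left it, and the block is empty. Now to regrip the plate.

Emit:
servo_tool([
  [[0.195,-0.041,0],[0,0,0],0.7],
  [[0,0,0.24],[0,0,0],0.7],
  [[0,0,0.24],[0,0,0],0.7],
  [[0,0,0.24],[0,0,0],0.7],
  [[0,0,0.2],[0,0,0],0.7],
  [[0,0,0.1],[0,0,0],0.7],
  [[0,0,0],[0,0,0],0.7],
  [[0,0,0],[0,0,0],0.7],
])

```text
time_s: 40.5
eef_pos: [459.4, 88.8, 51.6]
ee_rot: [0.0, 0.763, 0.646, 0.0]
force: [1.0, -0.0, 0.8]
grip_width: 0.701
grip_force: 0.0
```

```bash
python3 - <<'E'
from h import *
s=telemetry.sense();print(s["eef_pos"]);rows(s,(458.6,89.3,27),down(-.164))
E
```

```text
[459.38  88.75  51.55]
shift [ 0.   -0.    0.12] turn [ 0. -0. -0.] min rows 0.4914048397590285 0.01398324203111051
```

Emit:
servo_tool([
  [[0.002,-0.004,0.07],[0,0,0],0.7],
  [[0,0,0.05],[0,0,0],0.7],
  [[0,0,0],[0,0,0],0.2],
  [[0,0,0],[0,0,0],0.2],
  [[0,0,0],[0,0,0],0.2],
  [[0,0,0],[0,0,0],0.2],
  [[0,0,0],[0,0,0],0.2],
  [[0,0,0],[0,0,0],0.2],
], squeeze=50)

```text
time_s: 41.3
eef_pos: [458.3, 88.9, 27.6]
ee_rot: [-0.0, 0.764, 0.646, -0.0]
force: [-5.1, 1.5, 6.7]
grip_width: 0.4
grip_force: 49.9
```

Emit:
servo_tool([
  [[0,0,-0.1],[0,0,0],0.2],
  [[0,0,-0.2],[0,0,0],0.2],
  [[0,0,-0.25],[0,0,0],0.2],
  [[0,0,-0.25],[0,0,0],0.2],
  [[0,0,-0.15],[0,0,0],0.2],
  [[0,0,0],[0,0,0],0.2],
  [[0,0,0],[0,0,0],0.2],
])

```text
time_s: 42.0
eef_pos: [458.1, 88.8, 216.5]
ee_rot: [0.0, 0.764, 0.646, 0.0]
force: [-0.1, 0.3, -2.8]
grip_width: 0.399
grip_force: 50.8
```

```bash
python3 - <<'E'
from h import *
s=telemetry.sense();print(s["eef_pos"],s["grip_width"],s["wrist_torque"]);rows(s,(489.1,-100.9,215),down(-.164))
E
```

```text
[458.15  88.78 216.51] 0.3994285243555965 [ 0.   -0.01 -0.01]
shift [-0.91  0.31  0.01] turn [ 0.  0. -0.] min rows 3.84381101019525 0.019997046714393615
```

Emit:
servo_tool([
  [[-0.152,0.051,0],[0,0,0],0.2],
  [[-0.152,0.051,0],[0,0,0],0.2],
  [[-0.152,0.051,0],[0,0,0],0.2],
  [[-0.152,0.051,0],[0,0,0],0.2],
  [[-0.152,0.051,0],[0,0,0],0.2],
  [[-0.152,0.051,0],[0,0,0],0.2],
  [[0,0,0],[0,0,0],0.2],
  [[0,0,0],[0,0,0],0.2],
])

```text
time_s: 42.8
eef_pos: [487.7, -101.1, 215.1]
ee_rot: [-0.002, 0.764, 0.645, -0.001]
force: [-0.1, 0.8, -2.5]
grip_width: 0.404
grip_force: 50.7
```

Emit:
servo_tool([
  [[0,0,0.15],[0,0,0],0.2],
  [[0,0,0.1],[0,0,0],0.2],
  [[0,0,0],[0,0,0],0.2],
  [[0,0,0],[0,0,0],0.2],
])

```text
time_s: 43.2
eef_pos: [488.4, -100.5, 167.1]
ee_rot: [-0.0, 0.763, 0.646, -0.0]
force: [-0.8, -0.5, -2.0]
grip_width: 0.403
grip_force: 50.6
```

```bash
python3 - <<'E'
from h import *
s=telemetry.sense();print(s["eef_pos"],s["force"]);rows(s,(488.7,-101.4,151),down(-.164))
E
```

```text
[ 488.38 -100.49  167.06] [-0.77 -0.46 -2.01]
shift [-0.    0.    0.08] turn [-0. -0. -0.] min rows 0.32177979470178936 0.014151603296166883
```

Emit:
servo_tool([
  [[-0.004,0.002,0.02],[0,0,0],0.2],
  [[0,0,0.02],[0,0,0],0.2],
  [[0,0,0.02],[0,0,0],0.2],
  [[0,0,0.01],[0,0,0],0.2],
  [[0,0,0.01],[0,0,0],0.2],
  [[0,0,0],[0,0,0],0.2],
  [[0,0,0],[0,0,0],0.2],
])

```text
time_s: 43.9
eef_pos: [488.7, -102.2, 151.0]
ee_rot: [0.0, 0.764, 0.646, 0.0]
force: [-1.0, 0.5, -2.8]
grip_width: 0.404
grip_force: 50.7
```

Emit:
servo_tool([
  [[0,0,0.007],[0,0,0],0.2],
  [[0,0,0],[0,0,0],0.2],
  [[0,0,0],[0,0,0],0.45],
  [[0,0,0],[0,0,0],0.7],
  [[0,0,0],[0,0,0],0.7],
  [[0,0,-0.1],[0,0,0],0.7],
  [[0,0,-0.25],[0,0,0],0.7],
  [[0,0,-0.25],[0,0,0],0.7],
])

```text
time_s: 44.7
eef_pos: [488.2, -101.9, 270.9]
ee_rot: [-0.001, 0.764, 0.646, -0.0]
force: [0.7, -0.2, 0.4]
grip_width: 0.703
grip_force: 0.0
```

```bash
python3 - <<'E'
from h import *
s=telemetry.sense();print(s["eef_pos"],s["force"]);rows(s,(496,-149,285),down(-.164))
E
```

```text
[ 488.21 -101.89  270.88] [ 0.71 -0.2   0.4 ]
shift [-0.23  0.08 -0.07] turn [-0. -0. -0.] min rows 0.9959361361856608 0.02242108819502669
```

Emit:
servo_tool([
  [[-0.115,0.038,-0.06],[0,0,0],0.3],
  [[-0.115,0.038,-0.06],[0,0,0],0.3],
  [[0,0,0],[0,0,0],0.28],
  [[0,0,0],[0,0,0],0.28],
  [[0,0,0],[0,0,0],0.28],
])

```text
time_s: 45.2
eef_pos: [495.8, -149.2, 293.0]
ee_rot: [-0.001, 0.763, 0.646, -0.0]
force: [-0.1, 0.5, -0.7]
grip_width: 0.28
grip_force: 0.0
```

```bash
python3 - <<'E'
from h import *
im,c,s=snap("wrist","p2",(110,20,300,220),3); cv2.imwrite("pics/p2raw.png",im)
p=proj(c,(488,-101.2,168)); print(s["eef_pos"],p,(p-(110,20))*3)
# knob after arm swing: predicted positions for swing angles
pil=np.array([488.1,-101.2])+145*np.array([.9866,-.163])
print(np.degrees(np.arctan2(-330.6-pil[1],622.2-pil[0])),np.hypot(-330.6-pil[1],622.2-pil[0]))
rows(s,(621.8,-331,296))
y=rot(s).as_matrix()[:,1];print(y)
E
```

```text
[ 495.76 -149.22  292.95] [236.05 138.35] [378.14 355.06]
-92.49252552711823 205.95985791896442
shift [-0.79  0.77 -0.02] turn [0. 0. 0.] min rows 4.424495452050981 0.0
[ 0.99 -0.17 -0.  ]
```

View pics/p2.png

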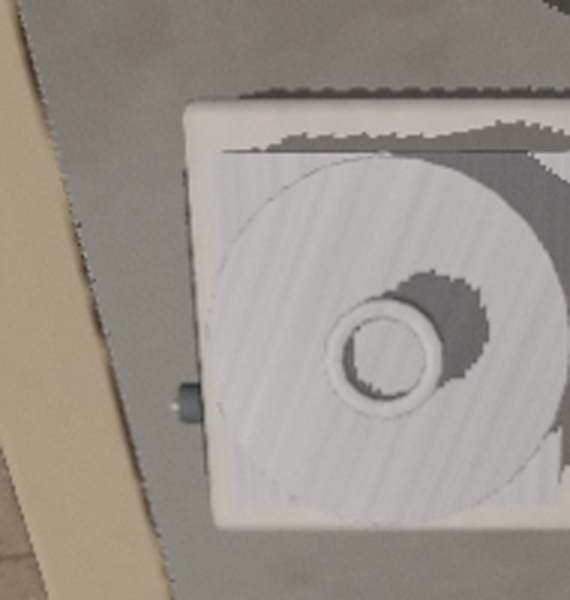

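The hub is at crop (384,356) against an expected (378,355), so the plate is on the post and flat, about 2 mm off axis. Next: swing the arm back.

Emit:
servo_tool([
  [[-0.158,0.154,0],[0,0,0],0.4],
  [[-0.158,0.154,0],[0,0,0],0.4],
  [[-0.158,0.154,0],[0,0,0],0.4],
  [[-0.158,0.154,0],[0,0,0],0.4],
  [[-0.158,0.154,0],[0,0,-0.083],0.4],
  [[0,0,0],[0,0,0],0.4],
  [[0,0,0],[0,0,0],0.4],
  [[0,0,0],[0,0,0],0.4],
])

```text
time_s: 46.05
eef_pos: [621.4, -330.0, 294.2]
ee_rot: [0.0, 0.72, 0.694, 0.0]
force: [-0.8, 0.1, 0.9]
grip_width: 0.402
grip_force: 0.0
```

```bash
python3 - <<'E'
from h import *
s=telemetry.sense(); print(s["eef_pos"],s["force"])
rows(s,(621.8,-330.6,227),down(np.radians(-2)))
im,c,_=snap("wrist"); cv2.imwrite("pics/k1raw.png",im); p=proj(c,(621.8,-330.6,246));print(p)
g=im.max(2);m=(g<45).astype(np.uint8);x,y=p.round().astype(int);print(g[y-24:y+25:6,x-30:x+31:6])
E
```

```text
[ 621.45 -330.01  294.24] [-0.78  0.05  0.9 ]
shift [-0.    0.    0.34] turn [ 0.  0. -0.] min rows 1.3448605545881505 0.009121664425455363
[254.08 218.67]
[[ 89  92  50 151 182 124  12  92  91  55  38]
 [ 88  92 116 152 151  23  19  16  89  39 126]
 [ 95  89 158 150 114  29  20  24 145 121  57]
 [ 95 162 161 118  93  33  23  25 138 112  86]
 [161 158 159 159  46  39  36  26  37  31 120]
 [161 159 160 161 115  36  37  42  36  38 118]
 [162 160 161 159 160  51  49  46  51  36  41]
 [162 163 160 160 159 115  52  50  46  37  44]
 [163 163 160 161 160 161  51  50  47  42  34]]
```

Emit:
servo_tool([
  [[0,0.01,0.1],[0,0,0],0.45],
  [[0,0.005,0.1],[0,0,0],0.45],
  [[0,0,0.08],[0,0,0],0.45],
  [[0,0,0.05],[0,0,0],0.45],
  [[0,0,0],[0,0,0],0.35],
  [[0,0,0],[0,0,0],0.3],
  [[0,0,0],[0,0,0],0.28],
  [[0,0,0],[0,0,0],0.28],
])

```text
time_s: 46.9
eef_pos: [624.7, -331.6, 228.4]
ee_rot: [0.001, 0.72, 0.694, 0.0]
force: [-0.2, 0.4, 0.0]
grip_width: 0.283
grip_force: 0.0
```

```bash
python3 - <<'E'
from h import *
s=telemetry.sense(); print(s["eef_pos"],s["force"],s["grip_force"],s["grip_width"])
rows(s,(621.8,-330.6,227),down(np.radians(-2)))
E
```

```text
[ 624.73 -331.58  228.42] [-0.23  0.4   0.01] 0.0 0.28263131757685556
shift [ 0.   -0.01  0.01] turn [ 0.  0. -0.] min rows 0.06793867728350896 0.015274445581326025
```

Emit:
servo_tool([
  [[0.0088,-0.1338,0],[0,0,0.0833],0.28],
  [[0.0088,-0.1338,0],[0,0,0.0833],0.28],
  [[0.0088,-0.1338,0],[0,0,0.0833],0.28],
  [[0.0088,-0.1338,0],[0,0,0.0833],0.28],
  [[0.0088,-0.1338,0],[0,0,0.0833],0.28],
  [[0,0,0],[0,0,0],0.28],
  [[0,0,0],[0,0,0],0.28],
])

```text
time_s: 47.6
eef_pos: [501.5, -284.7, 228.3]
ee_rot: [0.001, 0.904, 0.426, 0.0]
force: [-0.7, 0.0, 0.4]
grip_width: 0.281
grip_force: 0.4
```

```bash
cat > arc.py <<'E'
from h import *
s=telemetry.sense(); pil=np.array([631.2,-124.8]);d=s["eef_pos"][:2]-pil
y=rot(s).as_matrix()[:,1]
print(s["eef_pos"],"r",np.hypot(*d),"theta",(np.arctan2(-d[1],-d[0])+.164),"yaw-theta",np.arctan2(y[1],y[0])+np.pi/2+.164,s["force"])
E
python3 arc.py
```

```text
[ 501.53 -284.68  228.32] r 205.8541619879145 theta 1.0533341879674483 yaw-theta 1.0452357370856125 [-0.71  0.03  0.37]
```

Emit:
servo_tool([
  [[0.0088,-0.1338,0],[0,0,0.0833],0.28],
  [[0.0088,-0.1338,0],[0,0,0.0833],0.28],
  [[0.0088,-0.1338,0],[0,0,0.0833],0.28],
  [[0.0088,-0.1338,0],[0,0,0.0833],0.28],
  [[0.0088,-0.1338,0],[0,0,0.0833],0.28],
  [[0.0088,-0.1338,0],[0,0,0.0833],0.28],
  [[0.0088,-0.1338,0],[0,0,0.0833],0.28],
  [[0,0,0],[0,0,0],0.28],
])

```text
time_s: 48.4
eef_pos: [427.8, -117.4, 228.0]
ee_rot: [-0.0, 1.0, -0.018, 0.0]
force: [0.8, 0.5, -0.5]
grip_width: 0.278
grip_force: 0.0
```

Emit:
servo_tool([
  [[0.0044,-0.067,0],[0,0,0.0417],0.28],
  [[0.0044,-0.067,0],[0,0,0.0417],0.28],
  [[0,-0.02,0],[0,0,0],0.28],
  [[0,0,0],[0,0,0],0.28],
  [[0,0,0],[0,0,0],0.28],
])

```text
time_s: 48.9
eef_pos: [431.8, -89.2, 227.5]
ee_rot: [0.0, 0.997, -0.082, 0.0]
force: [-0.4, 0.7, 0.3]
grip_width: 0.28
grip_force: 0.0
```

```bash
python3 arc.py
```

```text
[431.75 -89.24 227.52] r 202.59098573010905 theta -0.012423650695459282 yaw-theta -0.0010556316426723333 [-0.36  0.72  0.33]
```

Emit:
servo_tool([
  [[0,-0.015,0],[0,0,0],0.28],
  [[0,0,0],[0,0,0],0.28],
])

```text
time_s: 49.1
eef_pos: [432.1, -86.3, 227.5]
ee_rot: [0.001, 0.997, -0.083, 0.0]
force: [-0.3, -4.4, -0.5]
grip_width: 0.28
grip_force: 2.2
```

Emit:
servo_tool([
  [[0,0.015,0],[0,0,0],0.38],
  [[0,0,0],[0,0,0],0.4],
  [[0,0,-0.1],[0,0,0],0.4],
  [[0,0,-0.25],[0,0,0],0.4],
  [[0,0,-0.25],[0,0,0],0.4],
  [[-0.1,-0.2,0],[0,0,0],0.4],
  [[-0.1,-0.2,0],[0,0,0],0.4],
  [[0,0,0],[0,0,0],0.4],
])

```text
time_s: 49.9
eef_pos: [404.1, 0.3, 348.3]
ee_rot: [-0.0, 0.997, -0.081, 0.001]
force: [0.3, -0.9, -0.3]
grip_width: 0.398
grip_force: 0.0
```

Emit:
servo_tool([
  [[0,-0.25,0],[0,0,0],0.4],
  [[0,-0.25,0],[0,0,0],0.4],
  [[0,-0.25,0],[0,0,0],0.4],
  [[0,0,0],[0,0,0],0.4],
  [[0,0,0],[0,0,0],0.4],
])

```text
time_s: 50.4
eef_pos: [430.2, 145.3, 347.1]
ee_rot: [0.0, 0.997, -0.082, -0.0]
force: [-0.7, 0.0, 0.1]
grip_width: 0.402
grip_force: 0.0
```

```bash
python3 - <<'E'
from h import *
T,cT,s=snap("top");S,cS,_=snap("side")
o=np.hstack([cv2.resize(T[120:260,90:350],None,fx=1.54,fy=1.54),cv2.resize(S[120:290,190:330],(400*140//216,int(170*400*140/216/140)))[:215]]) if 0 else None
a=cv2.resize(T[120:260,90:350],(520,280));b=cv2.resize(S[140:280,190:330],(280,280));cv2.imwrite("pics/end.png",np.hstack([a,b]))
print(s["eef_pos"],proj(cT,(429,-91.4,246)),(proj(cT,(429,-91.4,246))-(90,120))*2)
E
```

```text
[430.24 145.27 347.14] [267.06 223.43] [354.12 206.86]
```

View pics/end.png

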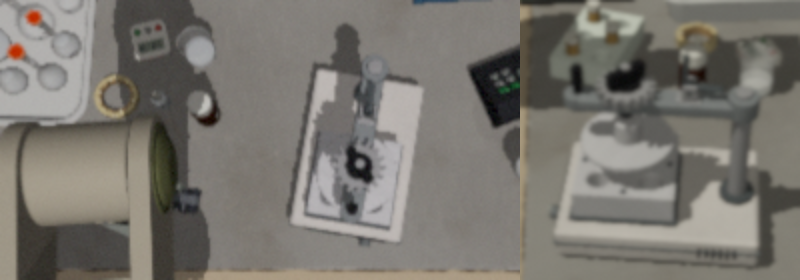

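The arm is closed over the level plate, with the knob at (352,207) against a predicted (354,207). The side view shows the three vials upright in the rack, and the robot is clear of everything, so I'm handing in.

```bash
python3 -c "
from rig import ctrl; print(ctrl.finish_job())"
```

```text
the job is handed in; nothing more can be done
None
```

I handed the job in at about 50 s with no verdict returned: the three vials found stand upright in the rack, the plate is back on its post about 2 mm off axis, and the arm is closed over it; the clamp loosened clockwise (about 2.39 rad), so its thread is left-handed.

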